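# Calibrate the cleanroom bench weighing console

### The arm

A 6-joint arm with a two-finger parallel gripper is mounted at the origin on a cart in front of the work surface, level with it; the furniture and walls round the work are solid. World frame = base frame: x ahead of the robot, y to its left, z up, the work surface at z = 0. Lengths are in m, angles in rad, forces in N, time in s.
With the tool pointing down it reaches from about 0.325 to 0.85 m from the base axis. Payload 15.5 kg.
Tool frame: the origin (TCP) lies at the very end of the fingers, on their centre line; the grasp point (between the pads) lies 19 mm behind it (arm.grasp_offset is the distance from the TCP to the grasp point, in m); y points along the fingers, z is the direction in which the jaws open and shut, and the axes are right-handed (so a half turn about y gives the same grasp; the last joint's range is limited). The gripper opens to 91 mm and grips with 3 to 60 N. Pads are 32 mm wide; open, the fingers measure 118 mm over their backs; the gripper's body (76 mm by 178 mm) begins 60 mm behind the grasp point.
Start: joints at [-1.317, 0.494, 1.345, -0, 1.302, -0.096], TCP at [0.214, -0.587, 0.181] pointing down, gripper open.
Joint ranges: [-2.91, 2.91], [-0.82, 2.16], [0.22, 2.67], [-1.22, 4.37], [0.12, 2.79], [-3.08, 3.08]. Speed limits (rad/s): [1.89, 1.89, 2.57, 3.01, 3.01, 3.01].

### API

Orientations are given as a 3x3 rotation matrix whose columns are the frame's x, y, z axes.
In Python, from station import arm gives the robot as it stands. The module is installed in compiled form; this text tells all that it offers.
- The arm moves only by the shell command python3 -m pendant 'ROWS' [FORCE]. ROWS is text: rows parted by semicolons, each of 7 numbers parted by spaces: the shift along the world's x, y, z in units of 25 mm (1.0 is 25 mm), then the turn, a rotation vector about the world's x, y, z in degrees, then the opening, from -1 (shut) to 1 (fully open), so that 0 is half open. A call has 1 to 5 rows; each row shifts and turns the commanded pose from where the row before left it; what a row does not reach is not made up. A row lasts 1/12 s, in which the tool goes at most 41.7 mm and 7.16 degrees, less where a joint would pass 70% of its speed; a pose out of reach is approached as far as the arm can. A call is refused whole if a number of a shift passes 1 or a number of a turn 7.16, either way. A call with a gripper value outside its range is refused whole. The fingers move at their own pace and stop on an object; FORCE is the grip in N (left out, the last holds). Time passes only in rows, so rows that do not move let the fingers close. It gives the time, the measured TCP pose, the force and the opening at its end, in the units of the state.
- arm.get_state(): the state, without advancing time (a new reading comes with each control period).
- arm.read_camera(name): name is "side" or "top"; returns (picture, depth): 400x640x3 uint8, red, green, blue; 400x640 float32, m along the optical axis (not along the pixel's ray), 0 where there is no reading.
- arm.camera_params(name): a dict with "mtx" (3x3 intrinsics, pixels), "pose" (4x4, takes a point from camera to world coordinates). Camera axes: x right, y up, looking along -z (the intrinsics and any distortion apply to the point x, -y, -z); pixel columns grow to the right and rows downward; lengths in m; the calibration is good to about 2 mm. A picture is of the moment at which its call begins. camera_params takes no time and is no camera call.
- arm.hand_in(): hands the job in, once; it reports no verdict.
The state is a dict: "time": time; "joints": joint angles; "joint_vel": joint speeds; "tau": joint torques, N m; "ee_pos": TCP position; "ee_rot": TCP orientation; "force": force on the tool from outside, world axes, zero at the start; "torque": the same for the moment, N m; "gripper_width": finger opening in m.
Only numpy, scipy, OpenCV 4.12 (cv2) and the standard library are available. Lean on these libraries where they do the work, as an engineer would, in place of code of your own. Each camera call takes 0.05 s, during which the arm holds its last target.

### The job

Calibrate the small weighing console. First blow its empty pan clean: push the ball-topped air lever all the way over towards the pan, hold it there for one second and let it spring back upright. Then press the round key fully and let it up to zero the empty pan, set the gauge weight gently and upright on the middle of the pan and let go of it, press the square key and then the long bar key, each fully and released before the next; leave the weight on the pan, and never press the cross-shaped key or disturb the other things on the bench.

Things in the scene. Friction and masses are not known exactly. Their poses are not given: they have to be found in the camera images.
- console: low white housing with an aluminium top, 180 mm (its x) by 250 mm (its y) by 35 mm high, fixed to the bench; origin at the centre of its underside, x away from the robot at yaw 0, y left. On it: a front row of four black keys in any order, 52 mm apart along its y at x = -58 mm; behind them at x = +40 mm, y = +60 and -60 mm, the pan and the air valve, either one on either side
- round_key_top (a point): centre of the top face of the round key, 23 mm across (13 mm above the console's top while up); the cap moves 6 mm straight down. Site axes = console axes
- square_key_top (a point): centre of the top face of the square key, 22 x 22 mm (13 mm above the console's top while up); the cap moves 6 mm straight down. Site axes = console axes
- bar_key_top (a point): centre of the top face of the long bar key, 34 mm along x by 11 mm along y (13 mm above the console's top while up); the cap moves 6 mm straight down. Site axes = console axes
- cross_key_top (a point): centre of the top face of the cross-shaped key, 28 mm over its arms, which are 9 mm wide; not to be pressed (13 mm above the console's top while up); the cap moves 6 mm straight down. Site axes = console axes
- round_key (a joint): travel of the round key: 0 up, grows as it is pressed, 0.006 m at the bottom stop; its spring takes 1.8 N to start and 3.9 N to reach the bottom
- square_key (a joint): travel of the square key: 0 up, grows as it is pressed, 0.006 m at the bottom stop; its spring takes 1.8 N to start and 3.9 N to reach the bottom
- bar_key (a joint): travel of the bar key: 0 up, grows as it is pressed, 0.006 m at the bottom stop; its spring takes 1.8 N to start and 3.9 N to reach the bottom
- cross_key (a joint): travel of the cross key: 0 up, grows as it is pressed, 0.006 m at the bottom stop; its spring takes 1.8 N to start and 3.9 N to reach the bottom
- pan_top (a point): centre of the flat upper face of the steel weighing pan, 45 mm above the bench; round, 62 mm across, with a rim 2.5 mm high of inner radius 29 mm; it does not move. A bar no higher than the pan stands 41 mm behind its centre
- lever_tip (a point): centre of the 20 mm black ball on top of the air lever; with the lever upright it is 106 mm above the bench, 55 mm straight above the hinge, and 120 mm along console y from the pan's centre. The 8 mm thick stem stands on a valve block (36 x 58 mm along x, y) whose top is 53 mm above the bench
- lever (a joint): tilt of the air lever: 0 upright (spring-centred), positive towards console +y (left), negative towards -y; stops at +-0.5 rad, about 3.6 N at the ball. The hinge axis lies along console x
- weight_center (a point): centre, half-way up, of the cream-coloured gauge weight: an upright cylinder 26 mm across with a narrower knob on top, 38 mm high in all, about 0.12 kg; z up
- gauge_weight: the same gauge weight; origin at the centre of its underside
- pan: the pan with its post; origin on the console's top under the pan's centre
- loupe: black loupe, 37 mm across, 40 mm high, standing upright on the bench near the weight; origin at the centre of its underside; to be left alone
- thumb_screw: steel thumb screw, 22 mm across, 25 mm high, standing on its head; origin at the centre of its underside; to be left alone
- amber_dropper: amber dropper bottle, 30 mm across, 104 mm high; origin at the centre of its underside; to be left alone
Not all that is in view belongs to the job. Several things look just like the gauge_weight: the one meant starts farthest to the robot's left.

How it is judged:
On the way, in this order (a step that is already met when the one before it is completed fails the run):
1. the lever is held over towards the pan (at least 0.4 rad) with the pan empty (horizontal distance between lever_tip and pan_top below 0.0987 m and horizontal distance between weight_center and pan_top above 0.05 m), for 0.7 s.
2. the lever is let back upright (value of joint lever between -0.1 and 0.1 rad), for 0.1 s.
3. the round key is pressed fully, alone, the pan empty (all of step 2 and value of joint round_key above 0.0042 m and value of joint each of square_key, bar_key, cross_key below 0.0015 m and horizontal distance between weight_center and pan_top above 0.05 m), for 0.04 s.
4. the keys are up and the weight stands released on the middle of the pan (horizontal distance between weight_center and pan_top below 0.014 m and z of weight_center in the frame of pan_top between 0.015 and 0.024 m and angle between weight_center's own z axis and vertical below 0.12 rad and contact force between the fingers and gauge_weight below 0.05 N and linear speed of gauge_weight below 0.02 m/s and value of joint each of round_key, square_key, bar_key, cross_key below 0.0015 m), for 0.2 s.
5. the square key is pressed fully, alone, the weight standing on the pan (value of joint square_key above 0.0042 m and value of joint each of round_key, bar_key, cross_key below 0.0015 m and horizontal distance between weight_center and pan_top below 0.014 m and z of weight_center in the frame of pan_top between 0.015 and 0.024 m and angle between weight_center's own z axis and vertical below 0.12 rad), for 0.04 s.
6. the bar key is pressed fully, alone, the weight standing on the pan (value of joint bar_key above 0.0042 m and value of joint each of round_key, square_key, cross_key below 0.0015 m and horizontal distance between weight_center and pan_top below 0.014 m and z of weight_center in the frame of pan_top between 0.015 and 0.024 m and angle between weight_center's own z axis and vertical below 0.12 rad), for 0.04 s.
At the end, for the whole second after the job is handed in: the weight stands released, at rest and upright (within 0.12 rad) on the pan, within 14 mm of its centre; all four keys are up (within 1.5 mm) and the lever is upright (within 0.1 rad) (all of step 2 and all of step 4); the robot touches nothing.
It fails at once if the cross-shaped key is pressed, or two keys at once (value of joint cross_key above 0.0025 m or (value of joint each of round_key, square_key above 0.0025 m or value of joint each of round_key, bar_key above 0.0025 m or value of joint each of square_key, bar_key above 0.0025 m)).
It fails at once if the round key is pressed with the weight over the pan, or the square or bar key before the weight is on it ((value of joint round_key above 0.0025 m and horizontal distance between weight_center and pan_top below 0.035 m) or (value of joint any of square_key, bar_key above 0.0025 m and horizontal distance between weight_center and pan_top above 0.035 m)).
It fails at once if the lever is pushed far over away from the pan, or pushed with the weight over the pan (horizontal distance between lever_tip and pan_top above 0.136 m or (horizontal distance between lever_tip and pan_top below 0.105 m and horizontal distance between weight_center and pan_top below 0.035 m)).
It fails at once if the weight is dropped: it moves faster than 0.45 m/s with no finger on it (linear speed of gauge_weight above 0.45 m/s and contact force between the fingers and gauge_weight below 0.05 N).
It fails at once if the loupe, the thumb screw or the dropper bottle is moved by more than 25 mm (distance of any of loupe, thumb_screw, amber_dropper from where it was at the start of the episode above 0.025 m).
It also fails if it takes over 64 s, if anything falls off the work surface, if the arm or the gripper's body presses on something with over 40 N, if the wrist force passes 120 N, or if a joint passes its speed limit or range.

## Working session

There is one attempt and no reset: what is moved stays moved. The work goes in short steps, Python scripts to look and compute and a shell command to move; the robot and the scene stay as the last step left them, time stands still between calls to the robot, and variables do not carry over. Pictures are saved under pics/ and viewed, and the job is handed in when it is done.

```bash
mkdir -p pics; cat > h.py <<'E'
import numpy as np, cv2
from station import arm
def ray(name,u,v):
    p=arm.camera_params(name);K=np.array(p["mtx"]);T=np.array(p["pose"])
    d=np.linalg.solve(K,[u,v,1.0]);d=np.array([d[0],-d[1],-d[2]])
    return T[:3,3],T[:3,:3]@d
def onz(name,u,v,z):
    o,d=ray(name,u,v);return o+d*(z-o[2])/d[2]
def pt(name,u,v,depth):
    o,d=ray(name,u,v);return o+d*depth
def tri(a,b):
    (o1,d1),(o2,d2)=ray(*a),ray(*b)
    A=np.stack([d1,-d2],1);t=np.linalg.lstsq(A,o2-o1,rcond=None)[0]
    p,q=o1+d1*t[0],o2+d2*t[1];return (p+q)/2,np.linalg.norm(p-q)
def proj(name,P):
    p=arm.camera_params(name);K=np.array(p["mtx"]);T=np.array(p["pose"])
    c=T[:3,:3].T@(np.array(P)-T[:3,3]);x=K@[c[0],-c[1],-c[2]];return x[:2]/x[2]
E
python3 - <<'E'
from h import *
np.set_printoptions(precision=4,suppress=True)
for n in("side","top"):
    im,d=arm.read_camera(n);cv2.imwrite(f"pics/{n}0.png",im[:,:,::-1]);np.save(f"{n}0.npy",d)
    p=arm.camera_params(n);print(n,p)
s=arm.get_state();print(s)
E
```

```text
side {'mtx': array([[476.6344,   0.    , 316.8436],
       [  0.    , 476.6344, 199.7653],
       [  0.    ,   0.    ,   1.    ]]), 'pose': array([[ 0.9782,  0.1012, -0.1813,  0.2728],
       [-0.2074,  0.4342, -0.8766, -1.0117],
       [-0.01  ,  0.8951,  0.4457,  0.7029],
       [ 0.    ,  0.    ,  0.    ,  1.    ]])}
top {'mtx': array([[393.1827,   0.    , 317.1935],
       [  0.    , 393.1827, 194.6912],
       [  0.    ,   0.    ,   1.    ]]), 'pose': array([[-0.0022,  0.9985, -0.055 ,  0.4237],
       [-0.9999, -0.0014,  0.0157,  0.1816],
       [ 0.0156,  0.055 ,  0.9984,  1.1828],
       [ 0.    ,  0.    ,  0.    ,  1.    ]])}
{'time': 0.1, 'joints': array([-1.3165,  0.4941,  1.346 ,  0.    ,  1.3025, -0.0955]), 'joint_vel': array([-0.0012, -0.0035, -0.0021, -0.0003,  0.0015, -0.0009]), 'tau': array([  0.0017, -88.024 , -38.2544,   0.071 ,   0.0483,  -0.    ]), 'ee_pos': array([ 0.2141, -0.5868,  0.1801]), 'ee_rot': array([[-0.9394, -0.0002,  0.3427],
       [-0.3427,  0.001 , -0.9394],
       [-0.0001, -1.    , -0.001 ]]), 'force': array([ 0.7255, -0.7789,  0.4026]), 'torque': array([-0.0172, -0.0196, -0.0225]), 'gripper_width': 0.09074768914330357}
```

View pics/top0.png

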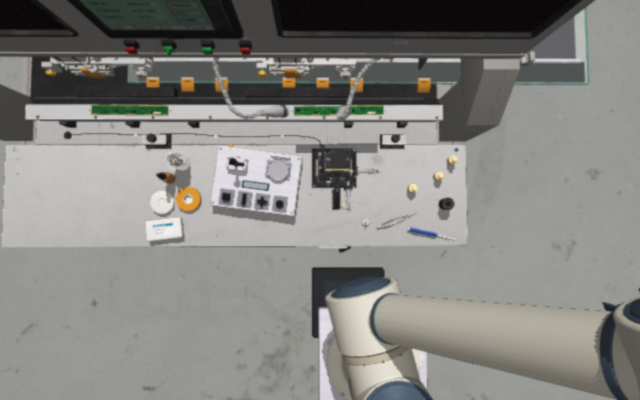

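View pics/side0.png

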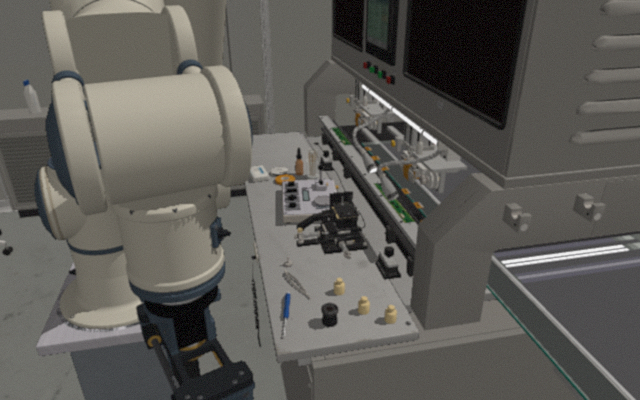

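```bash
python3 - <<'E'
from h import *
np.set_printoptions(precision=4,suppress=True)
t=cv2.imread("pics/top0.png");s=cv2.imread("pics/side0.png")
a=cv2.resize(t[140:225,200:310],None,fx=7,fy=7,interpolation=cv2.INTER_CUBIC);cv2.imwrite("pics/c1.png",a)
a=cv2.resize(t[140:250,350:480],None,fx=5.4,fy=5.4,interpolation=cv2.INTER_CUBIC);cv2.imwrite("pics/c2.png",a)
a=cv2.resize(s[165:235,270:350],None,fx=8,fy=8,interpolation=cv2.INTER_CUBIC);cv2.imwrite("pics/c3.png",a)
a=cv2.resize(s[255:345,270:410],None,fx=5.6,fy=5.6,interpolation=cv2.INTER_CUBIC);cv2.imwrite("pics/c4.png",a)
d=np.load("top0.npy")
for u,v in[(412,188),(438,176),(452,160),(447,204),(278,170),(240,160),(425,215),(366,223),(345,170),(390,142),(180,160)]:print(u,v,d[v,u],pt("top",u,v,d[v,u]))
E
```

```text
412 188 1.1536274 [ 0.5061 -0.1147  0.0365]
438 176 1.1681148 [ 0.5425 -0.1957  0.0253]
452 160 1.1706363 [ 0.5903 -0.2382  0.0261]
447 204 1.1538891 [ 0.459  -0.2174  0.0353]
278 170 1.1442951 [0.5586 0.2776 0.0426]
240 160 1.1383052 [0.5871 0.387  0.0484]
425 215 1.1813374 [ 0.427  -0.1607  0.0051]
366 223 1.1692383 [0.4036 0.0182 0.0132]
345 170 1.1034079 [0.5534 0.0862 0.0863]
390 142 1.1533401 [ 0.6409 -0.0503  0.0432]
180 160 1.1636728 [0.5911 0.5692 0.0204]
```

View pics/c1.png

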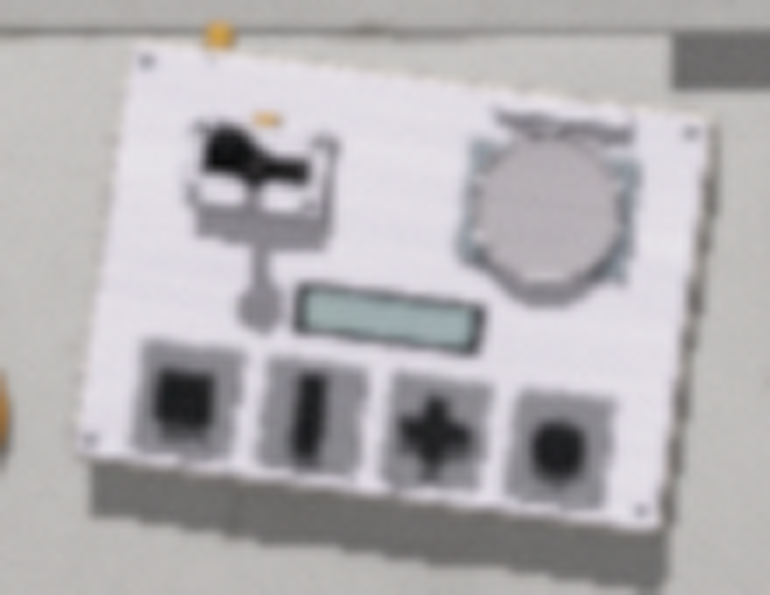

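View pics/c2.png

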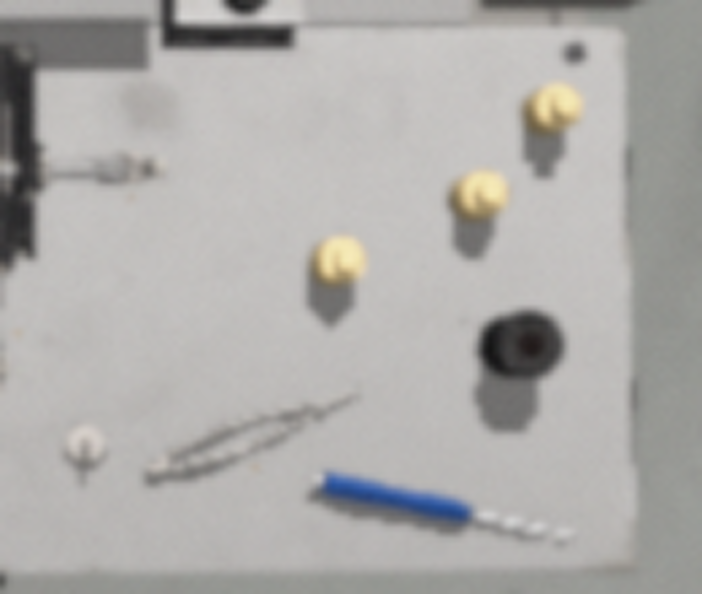

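View pics/c3.png

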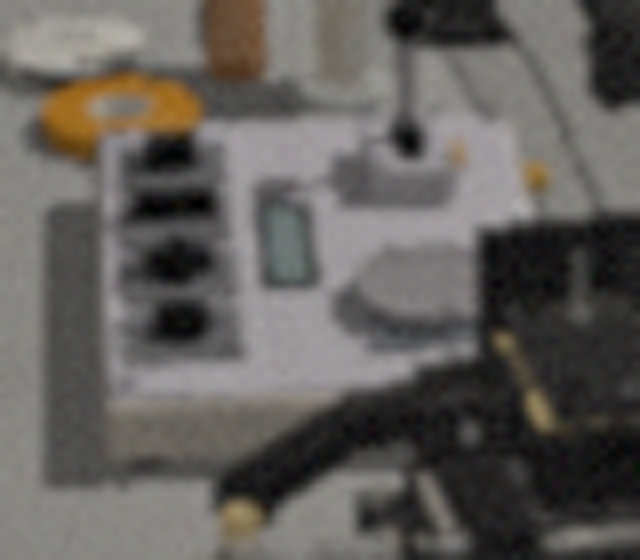

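View pics/c4.png

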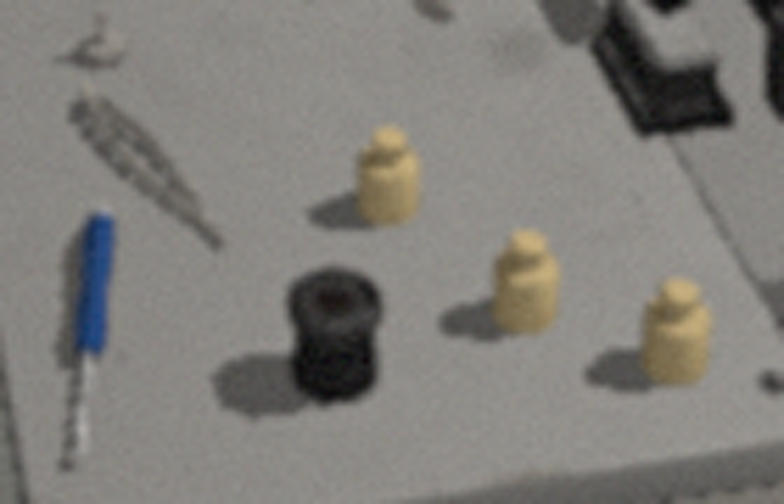

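```bash
python3 - <<'E'
from h import *
np.set_printoptions(precision=4,suppress=True,linewidth=150)
d=np.load("top0.npy");t=cv2.imread("pics/top0.png")
p=arm.camera_params("top");K=p["mtx"];T=p["pose"]
v,u=np.mgrid[0:400,0:640]
c=np.stack([(u-K[0,2])/K[0,0]*d,-(v-K[1,2])/K[1,1]*d,-d],-1);W=c@T[:3,:3].T+T[:3,3]
W[d==0]=np.nan
np.save("W.npy",W)
# height map max per 5cm cell
print("maxheight rows x .35..0.95, cols y .6..-.35")
for x in np.arange(.35,1.0,.05):
  r=[]
  for y in np.arange(.6,-.36,-.05):
    m=(W[...,0]>=x)&(W[...,0]<x+.05)&(W[...,1]<=y)&(W[...,1]>y-.05)
    r.append("%4d"%(1000*np.nanmax(W[m][:,2])) if m.any() else "  --")
  print("%.2f"%x," ".join(r))
hsv=cv2.cvtColor(t,cv2.COLOR_BGR2HSV)
g=cv2.cvtColor(t,cv2.COLOR_BGR2GRAY)
R=g[140:225,200:310]
R8=cv2.resize(R,None,fx=8,fy=8,interpolation=cv2.INTER_CUBIC)
m=(R8<75).astype(np.uint8)
n,l,s,ce=cv2.connectedComponentsWithStats(m)
for i in range(1,n):
  if s[i,4]>500:
    uu,vv=(ce[i]+.5)/8-.5+[200,140];print("dark",uu,vv,s[i]/8,s[i,4]/64,onz("top",uu,vv,.048))
# weights
s8=cv2.resize(hsv,None,fx=4,fy=4,interpolation=cv2.INTER_CUBIC)
m=((s8[...,0]>15)&(s8[...,0]<35)&(s8[...,1]>70)&(s8[...,2]>120)).astype(np.uint8)
n,l,s,ce=cv2.connectedComponentsWithStats(m)
for i in range(1,n):
  if s[i,4]>200 and 140*4<ce[i][1]<230*4:
    uu,vv=(ce[i]+.5)/4-.5;print("yel",uu,vv,s[i]/4,onz("top",uu,vv,.024))
s=cv2.imread("pics/side0.png")
a=cv2.resize(t[140:220,300:390],None,fx=8,fy=8,interpolation=cv2.INTER_CUBIC);cv2.imwrite("pics/c5.png",a)
E
```

```text
maxheight rows x .35..0.95, cols y .6..-.35
0.35   27    6    7    6    5    8    6    5    6    6    7    8   14    6   16   18   13    5   --   --
0.40   30   17    5   33   38   42   44   40    7   61   65   26   11   12   10    7   43    7   --   --
0.45   19   18   40   53   52   52   51   40    6   95   74    8    5    5   27    5   43    8   --   --
0.50  108   16   38   43   42   48   51   48  118  121   99   44    6    6   43   41   42    6   --   --
0.55  109   67   39  115  119   49   51   48  132  134  106   43   39    6    6   36   41   26   --   --
0.60  105   65   37   40   39   44   47   47  129  132  107   17   47   72    7    5   26   25   --   --
0.65  113  113  112  112  244  222  187  161  113  228  237  111  114  113  113  111  266  266   --   --
0.70  116  113  113  257  257  181  181  163  115  176  245  115  114  114  113  113  317  316   --   --
0.75  572  575  575  575  575  575  554  558  542  543  543  545  544  547  546  546  547  565  291   --
0.80  213   71   69   71   70  226  259  260  238  216  214   71   68   69  149   70  263   67  291   --
0.85  
[... 807 characters left out ...]
79506008 [ 76.125  60.625   7.25    7.875 374.5  ] 46.8125 [0.4594 0.2732 0.048 ]
yel 230.86007462686567 144.51927860696517 [229.25 143.25   4.25   3.5   50.25] [0.6367 0.4189 0.024 ]
yel 451.4290184453228 160.2159090909091 [447.5  157.25   9.25   7.25 189.75] [ 0.5899 -0.2373  0.024 ]
yel 336.8965453194651 169.29290490341754 [325.5  168.75  23.75   2.5  168.25] [0.5628 0.1048 0.024 ]
yel 437.6688535911602 176.52520718232043 [434.   173.25   9.25   7.25 181.  ] [ 0.5411 -0.1951  0.024 ]
yel 411.33389894419304 188.8587858220211 [408.25 185.5    8.25   7.25 165.75] [ 0.5044 -0.1159  0.024 ]
yel 187.742161961367 198.45352897473998 [ 175.5   186.25   25.75   25.25 1682.5 ] [0.477  0.5435 0.024 ]
```

View pics/c5.png

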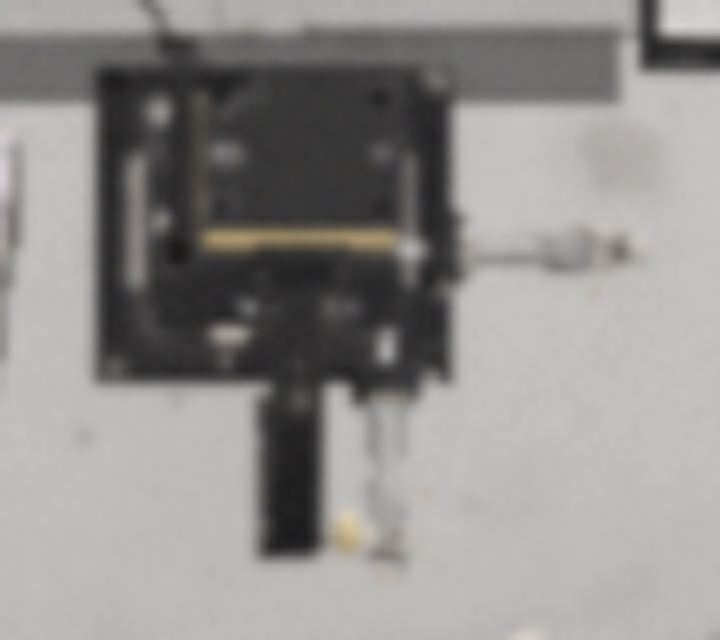

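```bash
python3 - <<'E'
from h import *
np.set_printoptions(precision=4,suppress=True,linewidth=150)
W=np.load("W.npy")
for x in np.arange(.47,.74,.015):
  r=[]
  for y in np.arange(.42,.0,-.02):
    m=(abs(W[...,0]-x)<.0075)&(abs(W[...,1]-y)<.01)
    r.append("%4d"%(1000*np.nanmax(W[m][:,2])) if m.any() else "  --")
  print("%.3f"%x," ".join(r))
print("ball",onz("top",232.6,161.4,.106), tri(("top",232.6,161.4),("side",270+405/8,165+20/8)))
print("expected ball side px",proj("side",[.575,.3965,.106]),"top",proj("top",[.575,.3965,.106]))
s=cv2.imread("pics/side0.png");h=cv2.cvtColor(s,cv2.COLOR_BGR2HSV)
h=cv2.resize(h,None,fx=4,fy=4,interpolation=cv2.INTER_CUBIC)
m=((h[...,0]>12)&(h[...,0]<35)&(h[...,1]>70)&(h[...,2]>100)).astype(np.uint8)
n,l,st,ce=cv2.connectedComponentsWithStats(m)
for i in range(1,n):
  if st[i,4]>1500 and ce[i][1]>4*260:
    uu,vv=(ce[i]+.5)/4-.5;print("side yel",uu,vv,st[i]/4)
print("tri weight knob", tri(("top",350+343/5.4,140+252/5.4),("side",270+387/5.6,255+133/5.6)))
# foot: bottom of cylinder in side; 
print(onz("side",270+388/5.6,255+220/5.6,0), proj("side",[.505,-.116,.0]),proj("side",[.505,-.116,.038]),proj("top",[.505,-.116,.038]))
sd=np.load("side0.npy")
u,v=339,286;print("side depth pt",pt("side",u,v,sd[v,u]))
# pan: ellipse centre from both
print("pan proj",proj("top",[.559,.2775,.045]),proj("side",[.559,.2775,.045]))
E
```

```text
0.470   52   41   52   43   52   52   40   51   50   38   36    4    5    4    4   79   80   58   57    5    5
0.485   53   39   51   50   46   49   41   42   40   39   37    5    3    4    6   88   91   60   52    8    5
0.500   43   42   42   40   40   39   39   40   40   40   38    5    5    6    5   93   95   65   65    6    7
0.515   40   38   40   42   40   40   40   38   40   39   38    4   17   19   34   94   99   65   64   17    5
0.530   39   39   42   40   40   40   50   50   49   40   40    4   17   58   60   95   97   89   36   12    4
0.545   39   39   41   39   39   41   51   50   50   48   39    7   16  132  128   99  100   59   44   44   31
0.560   54  110   57   51   40   39   51   50   49   48   40    5   17  131  132  103  102  106   54   43   39
0.575   58  119  114   52   40   40   49   49   51   46   38    5   16  129  134  104  103  103   42   39    4
0.590   57  114  110   58   38   39   50   49   51   46   39   29   15  132  133  103  104  102   22   14    5
0.605   56   51   50   38   41   37   46   47   47   47   38   29   17  132  133  105  104  107   16 
[... 981 characters left out ...]
04   91  244  241   92   91
ball [0.5749 0.3969 0.106 ] (array([0.5766, 0.3973, 0.1028]), np.float64(0.0026069444594449894))
expected ball side px [319.7822 166.7688] top [232.7294 161.3622]
side yel 338.9517563868613 286.64701186131384 [334.25 278.    10.25  17.   548.  ]
side yel 363.5073996821613 305.4642928088995 [358.25 296.5   11.25  17.75 629.25]
side yel 390.3942380952381 314.41871428571426 [385.   305.25  11.5   18.   656.25]
tri weight knob (array([ 0.5094, -0.1193,  0.0356]), np.float64(0.001335552185377607))
[ 0.5064 -0.1317  0.    ] [337.0879 290.3644] [337.2317 277.3014] [412.5856 188.3342]
side depth pt [ 0.5053 -0.1321  0.0245]
pan proj [277.9607 169.7676] [323.0543 199.8351]
```

```bash
python3 -m pendant '0.9 0.9 0.9 0 0 -5.5 -1; 0.9 0.9 0.9 0 0 -5.5 -1; 1 1 0 0 0 -5.5 -1; 1 1 0 0 0 -5.5 -1; 1 1 0 0 0 -5.5 -1' 20
python3 -m pendant '1 1 0 0 0 0 -1; 1 1 0 0 0 0 -1; 1 1 0 0 0 0 -1; 1 1 0 0 0 0 -1; 1 1 0 0 0 0 -1'
```

```text
time: 0.52
ee_pos: [0.335, -0.4659, 0.2258]
ee_rot: [[-0.991, 0.0, -0.135], [0.135, -0.0, -0.991], [-0.0, -1.0, 0.0]]
force: [0.5, -0.3, 0.4]
gripper_width: 0.0606
time: 0.93
ee_pos: [0.46, -0.3406, 0.2254]
ee_rot: [[-0.992, -0.0, -0.13], [0.13, 0.0, -0.992], [0.0, -1.0, -0.0]]
force: [0.5, -1.1, 0.1]
gripper_width: 0.0274
```

```bash
python3 -m pendant '1 1 0 0 0 0 -1; 1 1 0 0 0 0 -1; 1 1 0 0 0 0 -1; 1 1 0 0 0 0 -1; 0.8 1 0 0 0 0 -1'
python3 -m pendant '0 1 0 0 0 0 -1; 0 1 0 0 0 0 -1; 0 1 0 0 0 0 -1; 0 1 0 0 0 0 -1; 0 1 0 0 0 0 -1'
python3 -m pendant '0 1 0 0 0 0 -1; 0 1 0 0 0 0 -1; 0 1 0 0 0 0 -1; 0 1 0 0 0 0 -1; 0 1 0 0 0 0 -1'
```

```text
time: 1.35
ee_pos: [0.5805, -0.2155, 0.2253]
ee_rot: [[-0.992, -0.0, -0.13], [0.13, 0.0, -0.992], [0.0, -1.0, -0.0]]
force: [1.0, -0.8, 0.0]
gripper_width: 0.0004
time: 1.77
ee_pos: [0.5788, -0.0909, 0.2253]
ee_rot: [[-0.992, -0.001, -0.13], [0.13, 0.0, -0.992], [0.001, -1.0, -0.0]]
force: [-0.3, 0.2, -0.2]
gripper_width: 0.0006
time: 2.18
ee_pos: [0.5788, 0.0341, 0.2254]
ee_rot: [[-0.992, -0.001, -0.13], [0.13, 0.0, -0.992], [0.001, -1.0, 0.0]]
force: [0.3, -0.2, 0.5]
gripper_width: 0.0004
```

```bash
python3 -m pendant '0 1 0 0 0 0 -1; 0 1 0 0 0 0 -1; 0 1 0 0 0 0 -1; 0 1 0 0 0 0 -1; 0 1 0 0 0 0 -1'
python3 -m pendant '0 1 0 0 0 0 -1; 0 1 0 0 0 0 -1; 0 1 0 0 0 0 -1; 0 1 0 0 0 0 -1; 0 1 0 0 0 0 -1'
python3 -m pendant '0 1 0 0 0 0 -1; 0 1 0 0 0 0 -1; 0 1 0 0 0 0 -1; 0 1 0 0 0 0 -1; 0 1 0 0 0 0 -1'
```

```text
time: 2.6
ee_pos: [0.5788, 0.1591, 0.2253]
ee_rot: [[-0.992, -0.001, -0.13], [0.13, -0.0, -0.992], [0.001, -1.0, 0.0]]
force: [0.2, -0.3, 0.0]
gripper_width: 0.0007
time: 3.02
ee_pos: [0.5788, 0.2841, 0.2253]
ee_rot: [[-0.992, -0.001, -0.13], [0.13, -0.0, -0.992], [0.001, -1.0, 0.0]]
force: [0.0, -0.2, -0.5]
gripper_width: 0.0002
time: 3.43
ee_pos: [0.5788, 0.409, 0.2252]
ee_rot: [[-0.992, -0.001, -0.13], [0.13, -0.0, -0.992], [0.001, -1.0, 0.001]]
force: [0.8, -0.1, 0.2]
gripper_width: 0.0008
```

Move a little further left, then down to z ≈ 0.088, and look.

```bash
python3 -m pendant '0 1 0 0 0 0 -1; 0 0.4 0 0 0 0 -1; 0 0 -1 0 0 0 -1; 0 0 -1 0 0 0 -1; 0 0 -1 0 0 0 -1'
python3 -m pendant '0 0 -1 0 0 0 -1; 0 0 -1 0 0 0 -1; 0 0 -0.4 0 0 0 -1'
python3 - <<'E'
from h import *
for n in("side","top"):
    im,d=arm.read_camera(n);im=im[:,:,::-1]
    a=im[120:220,270:370] if n=="side" else im[130:230,190:290]
    cv2.imwrite(f"pics/{n}1.png",cv2.resize(a,None,fx=6,fy=6,interpolation=cv2.INTER_CUBIC))
E
```

```text
time: 3.85
ee_pos: [0.5791, 0.4427, 0.1496]
ee_rot: [[-0.992, 0.0, -0.129], [0.129, -0.0, -0.992], [-0.0, -1.0, 0.0]]
force: [1.1, 0.1, 0.2]
gripper_width: 0.0007
time: 4.1
ee_pos: [0.5775, 0.4413, 0.0867]
ee_rot: [[-0.992, -0.004, -0.13], [0.13, -0.003, -0.992], [0.004, -1.0, 0.003]]
force: [-0.2, -1.3, -0.3]
gripper_width: 0.0007
```

View pics/side1.png

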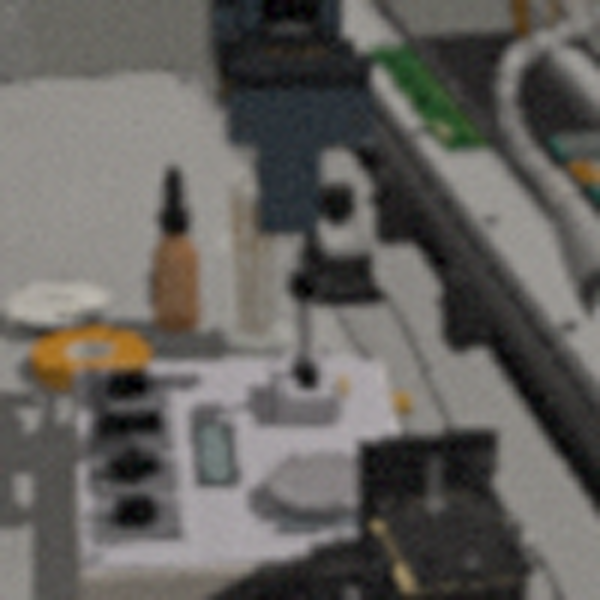

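View pics/top1.png

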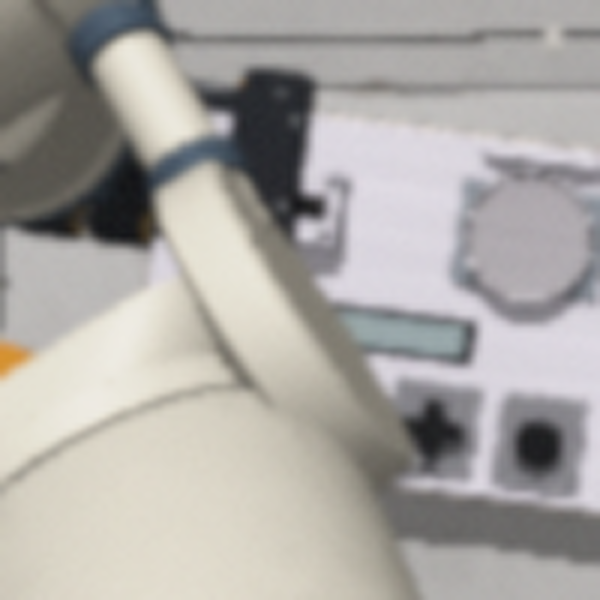

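```bash
python3 -m pendant '0 -0.4 0 0 0 0 -1; 0 -0.3 0 0 0 0 -1; 0 0 0 0 0 0 -1'
python3 -m pendant '0 -0.2 0 0 0 0 -1; 0 0 0 0 0 0 -1'
python3 -m pendant '0 -0.2 0 0 0 0 -1; 0 0 0 0 0 0 -1'
```

```text
time: 4.45
ee_pos: [0.5801, 0.4239, 0.0924]
ee_rot: [[-0.991, 0.002, -0.131], [0.131, 0.001, -0.991], [-0.002, -1.0, -0.001]]
force: [-0.6, 1.0, 0.4]
gripper_width: 0.0005
time: 4.62
ee_pos: [0.5797, 0.4196, 0.0916]
ee_rot: [[-0.991, 0.001, -0.13], [0.13, 0.0, -0.991], [-0.001, -1.0, -0.001]]
force: [-0.1, -0.5, 0.8]
gripper_width: 0.0004
time: 4.78
ee_pos: [0.5793, 0.4147, 0.0909]
ee_rot: [[-0.992, 0.0, -0.13], [0.13, -0.0, -0.992], [-0.0, -1.0, 0.0]]
force: [-0.7, -0.6, 0.7]
gripper_width: 0.0008
```

```bash
python3 -m pendant '0 -0.2 -0.2 0 0 0 -1; 0 0 0 0 0 0 -1'
python3 -m pendant '0 -0.2 0 0 0 0 -1; 0 0 0 0 0 0 -1'
python3 -m pendant '0 -0.2 0 0 0 0 -1; 0 0 0 0 0 0 -1'
```

```text
time: 4.95
ee_pos: [0.5788, 0.4094, 0.0847]
ee_rot: [[-0.992, -0.001, -0.13], [0.13, -0.001, -0.992], [0.001, -1.0, 0.001]]
force: [0.2, -0.6, -0.6]
gripper_width: 0.0005
time: 5.12
ee_pos: [0.5791, 0.4046, 0.0854]
ee_rot: [[-0.992, -0.0, -0.13], [0.13, -0.0, -0.992], [0.0, -1.0, 0.001]]
force: [-0.3, 0.3, -0.5]
gripper_width: 0.0006
time: 5.28
ee_pos: [0.5793, 0.3996, 0.0857]
ee_rot: [[-0.992, 0.0, -0.13], [0.13, -0.0, -0.992], [-0.0, -1.0, 0.0]]
force: [0.9, -0.1, -0.2]
gripper_width: 0.0006
```

```bash
python3 - <<'E'
from h import *
for n in("side","top"):
    im,d=arm.read_camera(n);im=im[:,:,::-1]
    a=im[130:200,285:355] if n=="side" else im[130:200,210:290]
    cv2.imwrite(f"pics/{n}2.png",cv2.resize(a,None,fx=8,fy=8,interpolation=cv2.INTER_CUBIC))
E
```

```text
(no output)
```

View pics/side2.png

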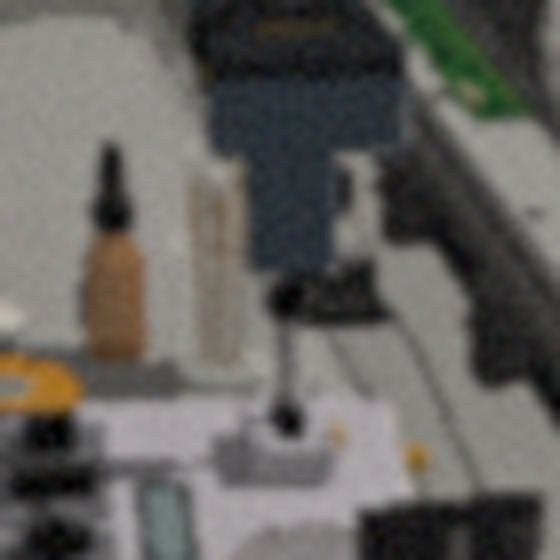

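View pics/top2.png

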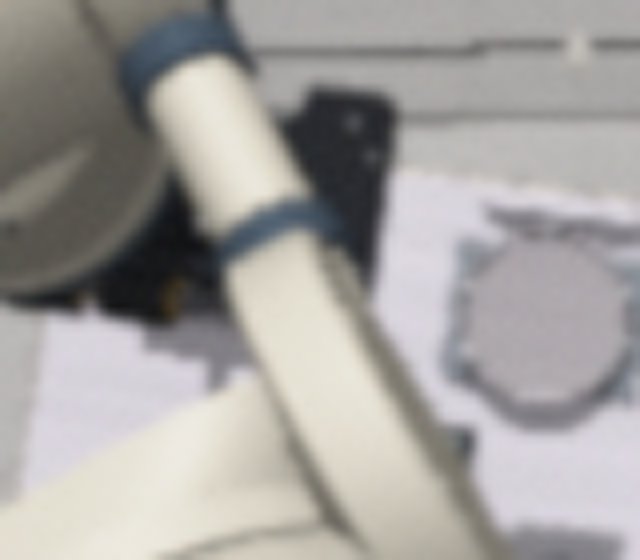

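```bash
python3 - <<'E'
from h import *
np.set_printoptions(precision=4,suppress=True,linewidth=150)
s=arm.get_state();print(s["ee_pos"],s["joints"],proj("side",s["ee_pos"]),proj("side",[.575,.3965,.106]))
im,d=arm.read_camera("side")
for u,v in[(321,160),(319,158),(321,162),(321,167),(320,177),(320,182),(315,140),(325,140)]:print(u,v,im[v,u],pt("side",u,v,d[v,u]))
E
```

```text
[0.5793 0.4002 0.0857] [0.5198 0.6939 1.2304 0.     1.2172 2.221 ] [320.8584 171.9464] [319.7822 166.7688]
321 160 [48 54 61] [0.5786 0.3937 0.1304]
319 158 [41 50 55] [0.571  0.389  0.1399]
321 162 [38 44 53] [0.5785 0.3934 0.1236]
321 167 [ 9 10  8] [0.5784 0.3936 0.106 ]
320 177 [102 100 101] [0.5753 0.3957 0.0699]
320 182 [22 23 20] [0.5743 0.3918 0.0536]
315 140 [38 48 52] [0.5437 0.3159 0.2279]
325 140 [42 45 52] [0.5739 0.3138 0.2261]
```

```bash
python3 - <<'E'
from h import *
np.set_printoptions(precision=3,suppress=True,linewidth=200)
im,d=arm.read_camera("side")
for v in range(150,184,2):
  print(v,[("%d/%d"%(1000*pt("side",u,v,d[v,u])[1],1000*pt("side",u,v,d[v,u])[2])) for u in range(309,334,2)])
E
```

```text
150 ['571/100', '576/98', '839/-2', '404/162', '384/169', '387/167', '389/166', '385/167', '389/165', '643/67', '812/1', '816/0', '706/40']
152 ['567/94', '562/95', '815/-2', '409/153', '389/160', '393/158', '387/160', '387/159', '386/159', '625/66', '800/-2', '706/33', '697/35']
154 ['574/83', '563/87', '791/-2', '403/149', '390/153', '392/152', '387/153', '390/151', '387/152', '629/56', '777/-2', '768/0', '699/26']
156 ['588/71', '564/79', '768/-1', '406/140', '395/144', '391/145', '386/147', '383/147', '383/147', '647/41', '763/-5', '736/4', '698/18']
158 ['578/67', '561/73', '600/56', '405/134', '389/140', '395/137', '387/139', '390/137', '388/138', '631/39', '625/41', '733/-3', '702/8']
160 ['576/60', '560/66', '589/53', '407/126', '396/130', '385/134', '390/131', '392/130', '389/130', '608/40', '609/39', '603/41', '696/2']
162 ['549/63', '569/54', '586/46', '403/121', '395/123', '396/122', '393/123', '390/124', '389/123', '608/32', '606/33', '618/27', '679/1']
164 ['549/55', '547/55', '550/53', '550/53', '545/54', '397/115', '395/115', '607/26', '615/22', '614/22', '611/22', '6
[... 508 characters left out ...]
', '590/0', '589/0', '588/0', '582/1']
174 ['543/19', '546/17', '547/16', '547/15', '551/12', '398/79', '398/79', '578/-1', '578/-2', '580/-3', '572/0', '577/-3', '569/-1']
176 ['553/6', '547/9', '551/6', '546/7', '555/3', '402/70', '398/72', '554/1', '559/-1', '-1011/702', '554/-1', '551/0', '553/-2']
178 ['546/2', '549/0', '545/1', '547/0', '544/0', '402/63', '393/67', '424/52', '540/-1', '534/1', '537/-1', '533/0', '530/0']
180 ['457/34', '449/37', '449/37', '409/54', '415/50', '396/58', '394/59', '407/52', '408/51', '444/34', '440/35', '440/34', '517/-1']
182 ['450/30', '441/33', '439/34', '397/52', '395/52', '403/48', '389/54', '392/52', '388/53', '423/36', '423/35', '427/33', '428/31']
```

```bash
python3 -m pendant '0 0 1 0 0 0 -1; 0 0 1 0 0 0 1; 0 0 0 0 0 0 1; 0 0 0 0 0 0 1; 0 0 0 0 0 0 1'
python3 -m pendant '0 0 0 0 0 0 1; 0 0 0 0 0 0 1; 0 0 0 0 0 0 1; 0 0 0 0 0 0 1; 0 0 0 0 0 0 1'
python3 - <<'E'
from h import *
im,d=arm.read_camera("side")
a=im[110:200,285:355,::-1]
cv2.imwrite("pics/side3.png",cv2.resize(a,None,fx=6,fy=6,interpolation=cv2.INTER_CUBIC))
for v in range(130,172,2):
  print(v,[("%d/%d"%(1000*pt("side",u,v,d[v,u])[1],1000*pt("side",u,v,d[v,u])[2])) for u in range(309,334,2)])
E
```

```text
time: 5.9
ee_pos: [0.579, 0.4004, 0.1353]
ee_rot: [[-0.992, -0.0, -0.13], [0.13, -0.0, -0.992], [0.0, -1.0, 0.0]]
force: [0.4, -0.7, 0.4]
gripper_width: 0.0245
time: 6.32
ee_pos: [0.5791, 0.4003, 0.1353]
ee_rot: [[-0.992, -0.0, -0.13], [0.13, -0.0, -0.992], [0.0, -1.0, 0.0]]
force: [-0.6, -0.3, -0.3]
gripper_width: 0.0573
130 ['1017/26', '325/256', '323/256', '318/258', '322/256', '324/255', '320/255', '327/253', '318/255', '314/256', '313/256', '318/254', '318/253']
132 ['1020/16', '325/250', '319/252', '324/249', '324/249', '320/250', '326/247', '-1011/702', '318/249', '318/248', '321/247', '316/248', '318/247']
134 ['1013/9', '1002/12', '1019/5', '435/205', '362/230', '362/229', '359/230', '359/229', '355/230', '359/228', '844/60', '725/100', '709/105']
136 ['2461/-503', '2441/-497', '2422/-492', '434/199', '363/223', '362/223', '355/225', '358/223', '359/222', '358/222', '826/57', '820/59', '692/103']
138 ['995/-3', '979/1', '975/2', '435/191', '362/217', '361/217', '357/218', '359/216', '360/215', '360/215', '807/55', '798/58', '694/94']
140 ['964/-1', '971/-5', '949/1', '431/18
[... 1442 characters left out ...]
611/38', '608/39', '700/1']
162 ['543/65', '570/54', '585/47', '543/63', '550/60', '671/9', '638/22', '615/31', '605/34', '-1011/702', '612/30', '610/30', '678/1']
164 ['555/52', '543/57', '550/53', '540/57', '546/54', '400/114', '396/115', '607/26', '609/24', '612/23', '611/22', '610/22', '664/0']
166 ['554/46', '551/46', '543/49', '553/44', '549/45', '392/110', '387/112', '394/108', '604/19', '605/17', '614/13', '614/12', '635/2']
168 ['551/39', '547/40', '545/40', '546/39', '547/38', '387/105', '388/104', '608/10', '601/12', '606/9', '611/6', '597/11', '599/9']
170 ['548/32', '543/34', '544/33', '543/32', '544/31', '391/96', '398/93', '613/0', '606/2', '604/2', '601/2', '605/0', '607/-1']
```

View pics/side3.png

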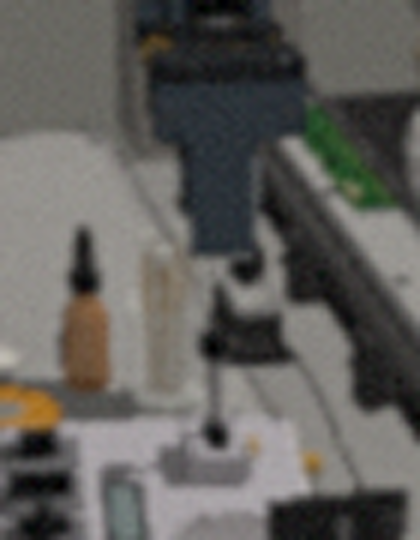

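```bash
python3 -m pendant '0 1 0 0 0 0 -1; 0 0.6 0 0 0 0 -1; 0 0 -1 0 0 0 -1; 0 0 -1 0 0 0 -1; 0 0 -1 0 0 0 -1'
python3 -m pendant '0 0 -0.2 0 0 0 -1; 0 0 0 0 0 0 -1; 0 0 0 0 0 0 -1'
python3 - <<'E'
from h import *
im,d=arm.read_camera("side")
a=im[110:200,285:355,::-1]
cv2.imwrite("pics/side4.png",cv2.resize(a,None,fx=6,fy=6,interpolation=cv2.INTER_CUBIC))
for v in range(150,180,2):
  print(v,[("%d/%d"%(1000*pt("side",u,v,d[v,u])[1],1000*pt("side",u,v,d[v,u])[2])) for u in range(309,334,2)])
E
```

```text
time: 6.78
ee_pos: [0.5793, 0.4408, 0.0599]
ee_rot: [[-0.992, 0.001, -0.129], [0.129, 0.001, -0.992], [-0.001, -1.0, -0.001]]
force: [0.8, -0.0, 0.5]
gripper_width: 0.034
time: 7.03
ee_pos: [0.5797, 0.4406, 0.0566]
ee_rot: [[-0.992, 0.001, -0.13], [0.13, 0.0, -0.992], [-0.001, -1.0, -0.001]]
force: [-0.0, -0.1, 1.2]
gripper_width: 0.0141
150 ['370/177', '367/177', '358/180', '360/179', '366/176', '364/176', '356/179', '359/177', '359/176', '357/177', '358/175', '356/176', '702/42']
152 ['368/171', '363/172', '360/173', '362/171', '362/171', '361/170', '359/171', '362/169', '358/170', '357/170', '356/170', '357/169', '707/32']
154 ['570/85', '560/89', '423/141', '419/142', '423/140', '417/142', '422/139', '421/139', '629/57', '630/55', '771/0', '771/0', '710/22']
156 ['572/77', '563/79', '431/131', '421/134', '424/133', '424/132', '418/134', '421/132', '630/48', '645/42', '752/-1', '752/-2', '699/18']
158 ['572/69', '566/71', '431/124', '424/126', '422/126', '426/124', '421/126', '417/127', '624/43', '622/43', '621/42', '720/2', '694/11']
160 ['572/61', '563/64', '433/116', '433/116',
[... 596 characters left out ...]
 '608/9', '595/14', '604/9', '605/8', '597/10']
170 ['554/30', '549/31', '547/31', '548/30', '544/31', '394/95', '392/96', '603/4', '610/0', '605/1', '600/2', '598/2', '613/-4']
172 ['545/26', '551/23', '541/26', '550/21', '551/20', '398/87', '-1011/702', '598/-2', '593/0', '592/0', '591/-1', '594/-3', '595/-4']
174 ['554/14', '548/16', '552/13', '550/13', '547/14', '404/77', '396/80', '578/-1', '564/4', '583/-5', '568/0', '574/-2', '562/2']
176 ['546/9', '549/8', '549/7', '549/6', '554/3', '402/70', '392/74', '560/-1', '558/-1', '553/0', '555/-1', '553/-1', '553/-1']
178 ['549/0', '545/2', '538/4', '547/0', '542/1', '397/65', '389/68', '430/49', '534/1', '532/1', '531/1', '533/0', '534/-1']
```

View pics/side4.png

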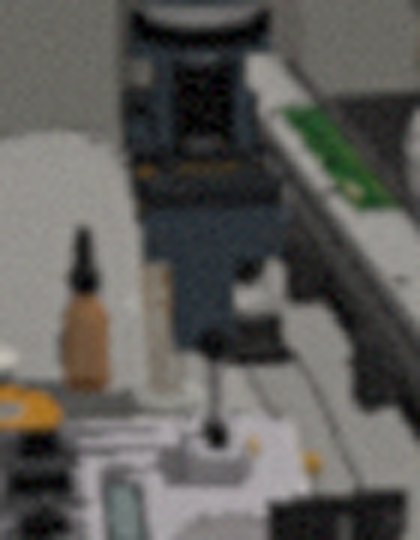

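```bash
python3 -m pendant '0 -0.2 -0.32 0 0 0 -1; 0 -0.2 0 0 0 0 -1; 0 0 0 0 0 0 -1; 0 0 0 0 0 0 -1'
python3 -m pendant '0 -0.4 0 0 0 0 -1; 0 0 0 0 0 0 -1'
python3 -m pendant '0 -0.2 0 0 0 0 -1; 0 0 0 0 0 0 -1'
python3 -m pendant '0 -0.2 0 0 0 0 -1; 0 0 0 0 0 0 -1'
```

```text
time: 7.42
ee_pos: [0.5794, 0.4299, 0.0481]
ee_rot: [[-0.991, 0.0, -0.13], [0.13, 0.0, -0.991], [-0.0, -1.0, -0.0]]
force: [-0.6, 0.8, 0.3]
gripper_width: 0.0001
time: 7.58
ee_pos: [0.5793, 0.4188, 0.0478]
ee_rot: [[-0.991, -0.0, -0.13], [0.13, -0.0, -0.991], [-0.0, -1.0, 0.0]]
force: [0.8, 0.2, 0.0]
gripper_width: 0.0008
time: 7.75
ee_pos: [0.5793, 0.4145, 0.0478]
ee_rot: [[-0.991, 0.0, -0.13], [0.13, -0.0, -0.991], [-0.0, -1.0, 0.0]]
force: [-0.2, -0.2, -0.4]
gripper_width: 0.0004
time: 7.92
ee_pos: [0.5793, 0.4097, 0.0477]
ee_rot: [[-0.992, -0.0, -0.13], [0.13, -0.0, -0.992], [-0.0, -1.0, 0.0]]
force: [-0.0, 0.6, 0.7]
gripper_width: 0.0004
```

```bash
python3 -m pendant '0 -0.2 0 0 0 0 -1; 0 0 0 0 0 0 -1'
python3 -m pendant '0 -0.2 0 0 0 0 -1; 0 0 0 0 0 0 -1'
python3 - <<'E'
from h import *
im,d=arm.read_camera("side")
a=im[110:200,285:355,::-1]
cv2.imwrite("pics/side5.png",cv2.resize(a,None,fx=6,fy=6,interpolation=cv2.INTER_CUBIC))
for v in range(158,184,2):
  print(v,[("%d/%d"%(1000*pt("side",u,v,d[v,u])[1],1000*pt("side",u,v,d[v,u])[2])) for u in range(311,334,2)])
E
```

```text
time: 8.08
ee_pos: [0.5791, 0.4048, 0.0476]
ee_rot: [[-0.992, -0.0, -0.13], [0.13, -0.0, -0.992], [0.0, -1.0, 0.0]]
force: [-0.9, 1.8, 1.0]
gripper_width: 0.0001
time: 8.25
ee_pos: [0.5791, 0.3997, 0.0475]
ee_rot: [[-0.992, -0.0, -0.13], [0.13, -0.0, -0.992], [0.0, -1.0, 0.0]]
force: [-0.6, 2.4, 0.0]
gripper_width: 0.0005
158 ['324/167', '590/60', '320/168', '322/167', '316/169', '318/167', '322/165', '318/166', '323/164', '313/167', '319/164', '318/164']
160 ['318/163', '593/51', '321/161', '326/158', '323/159', '321/159', '314/162', '320/159', '319/158', '315/159', '326/155', '701/0']
162 ['575/52', '582/48', '405/120', '390/126', '390/125', '382/128', '388/124', '388/124', '603/34', '609/31', '602/33', '682/0']
164 ['547/55', '544/56', '407/112', '389/119', '383/121', '392/116', '386/119', '384/119', '616/21', '607/24', '608/23', '657/2']
166 ['540/51', '546/47', '409/104', '390/112', '392/110', '389/111', '388/111', '389/109', '610/15', '617/11', '619/10', '648/-2']
168 ['551/38', '543/41', '412/96', '389/105', '377/109', '376/109', '375/109', '387/103', '609/8', '608/7', '616/3'
[... 165 characters left out ...]
/24', '391/90', '368/99', '369/98', '384/91', '389/88', '596/-2', '594/-2', '582/1', '585/0']
174 ['547/16', '544/17', '545/16', '392/83', '394/81', '379/87', '395/79', '399/77', '573/0', '574/-1', '575/-2', '568/0']
176 ['547/9', '550/6', '547/7', '553/4', '554/2', '389/75', '556/0', '555/0', '556/0', '547/2', '559/-4', '550/0']
178 ['546/1', '544/1', '550/-1', '544/0', '544/0', '388/69', '421/53', '545/-3', '542/-2', '536/0', '533/0', '537/-2']
180 ['462/31', '452/35', '419/49', '410/53', '392/60', '390/60', '408/52', '413/49', '446/33', '440/35', '434/37', '518/-2']
182 ['442/33', '429/38', '395/53', '397/51', '386/56', '396/50', '387/54', '390/52', '426/34', '428/33', '422/35', '425/33']
```

View pics/side5.png

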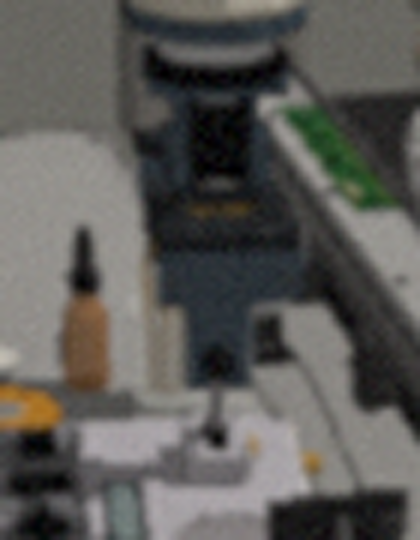

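```bash
python3 -m pendant '0 -0.16 0 0 0 0 -1; 0 0 0 0 0 0 -1'
python3 -m pendant '0 -0.12 0 0 0 0 -1; 0 0 0 0 0 0 -1; 0 0 0 0 0 0 -1'
python3 - <<'E'
from h import *
im,d=arm.read_camera("side")
for v in range(162,180,2):
  print(v,[("%d/%d"%(1000*pt("side",u,v,d[v,u])[1],1000*pt("side",u,v,d[v,u])[2])) for u in range(317,328)])
print(arm.get_state()["force"])
E
```

```text
time: 8.47
ee_pos: [0.5792, 0.3959, 0.0475]
ee_rot: [[-0.992, -0.0, -0.13], [0.13, -0.0, -0.992], [0.0, -1.0, 0.0]]
force: [-0.8, 4.0, -1.9]
gripper_width: 0.0004
time: 8.72
ee_pos: [0.5793, 0.3935, 0.0477]
ee_rot: [[-0.992, 0.0, -0.13], [0.13, 0.0, -0.992], [-0.0, -1.0, -0.0]]
force: [-0.1, 3.9, -0.5]
gripper_width: 0.0007
162 ['385/128', '383/128', '378/130', '381/128', '384/127', '377/130', '377/129', '377/129', '381/127', '384/125', '614/30']
164 ['383/122', '383/121', '383/121', '382/121', '382/120', '385/119', '379/121', '383/119', '385/118', '379/120', '614/22']
166 ['380/116', '380/115', '379/116', '381/115', '376/116', '381/114', '382/113', '372/117', '384/112', '378/114', '614/14']
168 ['378/110', '384/107', '385/106', '384/106', '386/105', '384/106', '379/108', '384/105', '388/103', '384/104', '606/9']
170 ['383/101', '373/105', '371/105', '370/105', '361/109', '367/106', '370/104', '379/100', '383/98', '382/98', '604/2']
172 ['381/94', '374/97', '368/100', '362/102', '359/103', '366/99', '364/100', '383/91', '384/91', '384/90', '591/0']
174 ['389/84', '382/87', '385/85', '367/93', '369/91', '388/83', '382/85', '385/83', '384/84', '377/86', '577/-2']
176 ['552/4', '556/2', '564/-1', '377/81', '382/79', '556/0', '552/2', '554/1', '563/-3', '556/0', '554/0']
178 ['542/1', '546/-1', '548/-2', '385/70', '383/71', '545/-2', '421/53', '422/52', '545/-3', '542/-2', '538/-1']
[-0.6428462   4.77192687 -0.71078933]
```

```bash
python3 -m pendant '0 -0.06 0 0 0 0 -1; 0 0 0 0 0 0 -1; 0 0 0 0 0 0 -1; 0 0 0 0 0 0 -1; 0 0 0 0 0 0 -1'
python3 -m pendant '0 0 0 0 0 0 -1; 0 0 0 0 0 0 -1; 0 0 0 0 0 0 -1; 0 0 0 0 0 0 -1; 0 0 0 0 0 0 -1'
python3 -m pendant '0 0 0 0 0 0 -1; 0 0 0 0 0 0 -1; 0 0 0 0 0 0 -1; 0 0 0 0 0 0 -1; 0 0 0 0 0 0 -1'
```

```text
time: 9.18
ee_pos: [0.5794, 0.3922, 0.0478]
ee_rot: [[-0.992, 0.0, -0.13], [0.13, 0.001, -0.992], [-0.0, -1.0, -0.001]]
force: [-0.9, 6.0, 1.1]
gripper_width: 0.0009
time: 9.6
ee_pos: [0.5794, 0.3922, 0.0478]
ee_rot: [[-0.992, 0.0, -0.13], [0.13, 0.001, -0.992], [-0.0, -1.0, -0.001]]
force: [-0.6, 5.8, 0.3]
gripper_width: 0.0004
time: 10.02
ee_pos: [0.5794, 0.3922, 0.0478]
ee_rot: [[-0.992, 0.0, -0.13], [0.13, 0.001, -0.992], [-0.0, -1.0, -0.001]]
force: [-0.9, 5.0, 0.4]
gripper_width: 0.0005
```

```bash
python3 -m pendant '0 0.3 0 0 0 0 -1; 0 0.3 0 0 0 0 -1; 0 0.3 0 0 0 0 -1; 0 0.3 0 0 0 0 -1; 0 0.4 0 0 0 0 -1'
python3 -m pendant '0 0.4 0 0 0 0 -1; 0 0 1 0 0 0 -1; 0 0 1 0 0 0 -1; 0 0 1 0 0 0 -1; 0 0 0.6 0 0 0 -1'
python3 - <<'E'
from h import *
im,d=arm.read_camera("side")
a=im[110:200,285:355,::-1]
cv2.imwrite("pics/side6.png",cv2.resize(a,None,fx=6,fy=6,interpolation=cv2.INTER_CUBIC))
E
```

```text
time: 10.43
ee_pos: [0.579, 0.4324, 0.0474]
ee_rot: [[-0.992, -0.0, -0.13], [0.13, -0.001, -0.992], [0.0, -1.0, 0.001]]
force: [-0.2, 1.1, -0.3]
gripper_width: 0.0005
time: 10.85
ee_pos: [0.5798, 0.4432, 0.1404]
ee_rot: [[-0.992, 0.002, -0.129], [0.129, 0.001, -0.992], [-0.002, -1.0, -0.002]]
force: [0.6, 1.1, 0.5]
gripper_width: 0.0005
```

View pics/side6.png

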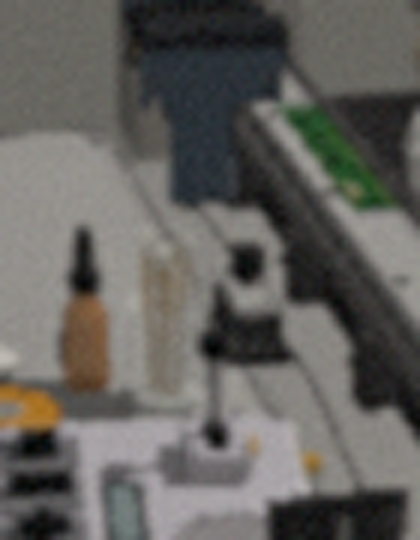

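```bash
python3 -m pendant '-0.7 -1 0 0 0 0 -1; -0.7 -1 0 0 0 0 -1; -0.7 -1 0 0 0 0 -1; -0.7 -1 0 0 0 0 -1; -0.7 -1 0 0 0 0 -1'
python3 -m pendant '-0.7 -1 0 0 0 0 -1; -0.6 -0.8 0 0 0 0 -1; 0 0 -1 0 0 0 -1; 0 0 -1 0 0 0 -1; 0 0 -1 0 0 0 -1'
```

```text
time: 11.32
ee_pos: [0.4907, 0.3163, 0.1374]
ee_rot: [[-0.992, -0.0, -0.129], [0.129, -0.0, -0.992], [0.0, -1.0, 0.0]]
force: [1.1, -0.2, 0.4]
gripper_width: 0.0006
time: 11.73
ee_pos: [0.4596, 0.2722, 0.0623]
ee_rot: [[-0.992, 0.002, -0.13], [0.13, 0.001, -0.992], [-0.001, -1.0, -0.001]]
force: [0.0, 0.8, -0.8]
gripper_width: 0.0006
```

```bash
python3 -m pendant '0 0 0 0 0 0 -1'; python3 - <<'E'
from h import *
im,d=arm.read_camera("side")
a=im[130:230,260:350,::-1]
cv2.imwrite("pics/side7.png",cv2.resize(a,None,fx=6,fy=6,interpolation=cv2.INTER_CUBIC))
print(arm.get_state()["ee_pos"])
for v in range(180,208,2):
  print(v,[("%d/%d/%d"%tuple(1000*pt("side",u,v,d[v,u]))) for u in range(281,306,2)])
E
```

```text
time: 11.82
ee_pos: [0.457, 0.2712, 0.0591]
ee_rot: [[-0.992, -0.005, -0.13], [0.13, -0.002, -0.992], [0.005, -1.0, 0.003]]
force: [-1.6, -0.7, -1.7]
gripper_width: 0.0007
[0.45790482 0.27160249 0.06113682]
180 ['461/523/14', '469/531/10', '440/260/131', '446/260/131', '452/258/131', '458/257/131', '465/262/128', '470/257/130', '509/463/36', '515/460/36', '522/460/36', '530/463/34', '536/461/34']
182 ['460/516/10', '460/459/35', '440/260/125', '446/261/124', '452/259/124', '458/258/124', '464/261/122', '469/255/124', '505/441/38', '513/450/34', '520/448/34', '526/445/34', '533/442/35']
184 ['460/522/0', '458/451/32', '441/265/116', '447/265/116', '452/261/116', '458/261/116', '463/257/117', '470/262/114', '503/429/37', '510/433/34', '518/437/31', '524/431/34', '529/425/36']
186 ['458/510/-2', '455/431/33', '440/266/109', '446/259/112', '451/257/112', '458/265/108', '463/259/110', '470/260/109', '499/404/41', '507/415/35', '514/418/33', '521/416/33', '528/416/32']
188 ['456/495/-2', '453/414/34', '440/263/104', '446/265/102', '452/262/103', '458/265/101', '463/260/103', '470/261/102',
[... 1046 characters left out ...]
', '452/317/37', '458/316/37', '464/318/34', '470/310/38', '476/311/37', '482/308/37', '489/316/33', '495/311/34', '502/311/34', '508/310/34']
202 ['439/373/3', '438/310/34', '445/314/32', '451/312/32', '457/310/33', '458/277/48', '464/275/49', '474/298/36', '481/304/32', '486/298/35', '492/295/36', '498/294/35', '504/293/36']
204 ['438/366/0', '436/298/34', '441/290/37', '447/289/37', '451/271/46', '457/267/47', '463/268/46', '469/265/46', '477/280/38', '483/279/38', '491/288/32', '497/288/32', '503/284/33']
206 ['436/350/1', '434/285/33', '439/278/36', '445/274/38', '451/271/39', '456/264/41', '461/260/43', '468/263/41', '475/266/38', '481/269/36', '489/276/32', '495/274/32', '500/271/33']
```

View pics/side7.png

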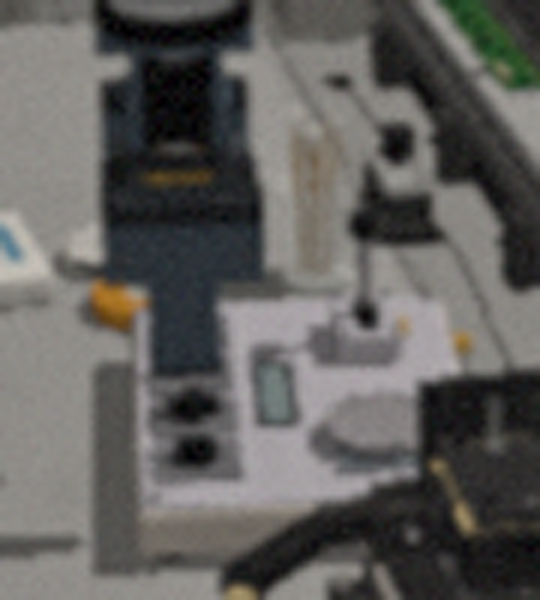

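```bash
python3 -m pendant '0.04 0 -0.8 0 0 0 -1; 0.04 0 -0.6 0 0 0 -1; 0 0 0 0 0 0 -1'
python3 -m pendant '0 0 -0.1 0 0 0 -1; 0 0 0 0 0 0 -1'
python3 -m pendant '0 0 -0.1 0 0 0 -1; 0 0 0 0 0 0 -1'
```

```text
time: 12.12
ee_pos: [0.4609, 0.272, 0.0269]
ee_rot: [[-0.992, -0.001, -0.13], [0.13, -0.001, -0.992], [0.001, -1.0, 0.001]]
force: [-1.0, -0.7, -1.0]
gripper_width: 0.0003
time: 12.28
ee_pos: [0.4618, 0.2723, 0.0262]
ee_rot: [[-0.992, 0.001, -0.13], [0.13, 0.001, -0.992], [-0.001, -1.0, -0.001]]
force: [0.6, -0.5, 0.1]
gripper_width: 0.0005
time: 12.45
ee_pos: [0.4616, 0.2721, 0.0233]
ee_rot: [[-0.992, 0.001, -0.13], [0.13, 0.0, -0.992], [-0.001, -1.0, -0.001]]
force: [0.0, 0.1, 0.6]
gripper_width: 0.0002
```

```bash
python3 -m pendant '0 0 -0.1 0 0 0 -1; 0 0 -0.1 0 0 0 -1; 0 0 0 0 0 0 -1'
python3 -m pendant '0 0 -0.1 0 0 0 -1; 0 0 0 0 0 0 -1'
python3 -m pendant '0 0 -0.1 0 0 0 -1; 0 0 0 0 0 0 -1'
```

```text
time: 12.7
ee_pos: [0.461, 0.2718, 0.0173]
ee_rot: [[-0.992, -0.0, -0.13], [0.13, -0.0, -0.992], [0.0, -1.0, 0.0]]
force: [0.2, 0.9, 0.2]
gripper_width: 0.0006
time: 12.87
ee_pos: [0.4612, 0.2718, 0.0148]
ee_rot: [[-0.992, -0.0, -0.13], [0.13, -0.0, -0.992], [0.0, -1.0, 0.0]]
force: [-0.3, 0.3, 1.3]
gripper_width: 0.0005
time: 13.03
ee_pos: [0.4613, 0.2719, 0.0124]
ee_rot: [[-0.992, 0.0, -0.13], [0.13, 0.0, -0.992], [-0.0, -1.0, -0.0]]
force: [-0.3, -0.4, 1.6]
gripper_width: 0.0005
```

```bash
python3 -m pendant '0 0 -0.08 0 0 0 -1; 0 0 0 0 0 0 -1'
python3 -m pendant '0 0 -0.08 0 0 0 -1; 0 0 0 0 0 0 -1'
python3 -m pendant '0 0 -0.06 0 0 0 -1; 0 0 0 0 0 0 -1'
```

```text
time: 13.2
ee_pos: [0.4613, 0.2719, 0.0104]
ee_rot: [[-0.992, 0.0, -0.13], [0.13, 0.0, -0.992], [-0.0, -1.0, -0.0]]
force: [0.0, 0.6, 2.9]
gripper_width: 0.0003
time: 13.37
ee_pos: [0.4613, 0.2719, 0.0088]
ee_rot: [[-0.992, 0.0, -0.13], [0.13, 0.0, -0.992], [-0.0, -1.0, -0.0]]
force: [-1.7, -1.5, 12.3]
gripper_width: 0.0004
time: 13.53
ee_pos: [0.4614, 0.2719, 0.0084]
ee_rot: [[-0.992, 0.001, -0.13], [0.13, 0.0, -0.992], [-0.001, -1.0, -0.0]]
force: [-6.1, -3.5, 35.1]
gripper_width: 0.0006
```

```bash
python3 -m pendant '0 0 0.5 0 0 0 -1; 0 0 1 0 0 0 -1; 0 0 1 0 0 0 -1; 0 0 1 0 0 0 -1; 0 0 1 0 0 0 -1'
python3 -m pendant '0 -1 1 0 0 0 -1; 0 -1 0.3 0 0 0 -1; 0 -1 0 0 0 0 0.4; 0 -1 0 0 0 0 0.4; 0 -1 0 0 0 0 0.4'
python3 -m pendant '0 -1 0 0 0 0 0.4; 0 -1 0 0 0 0 0.4; 0 -1 0 0 0 0 0.4; 0 -1 0 0 0 0 0.4; 0 -1 0 0 0 0 0.4'
python3 -m pendant '0.45 -1 0 0 0 0 0.4; 0.45 -1 0 0 0 0 0.4; 0.45 -1 0 0 0 0 0.4; 0.45 -1 0 0 0 0 0.4; 0 -1 0 0 0 0 0.4'
python3 -m pendant '0 -0.5 -1 0 0 0 0.4; 0 0 -1 0 0 0 0.4; 0 0 -0.2 0 0 0 0.4; 0 0 0 0 0 0 0.4'
python3 - <<'E'
from h import *
im,d=arm.read_camera("side")
a=im[210:330,270:400,::-1]
cv2.imwrite("pics/side8.png",cv2.resize(a,None,fx=5,fy=5,interpolation=cv2.INTER_CUBIC))
im,d=arm.read_camera("top")
a=im[130:240,350:470,::-1]
cv2.imwrite("pics/top8.png",cv2.resize(a,None,fx=5,fy=5,interpolation=cv2.INTER_CUBIC))
E
```

```text
time: 13.95
ee_pos: [0.4608, 0.2717, 0.1206]
ee_rot: [[-0.992, -0.001, -0.13], [0.13, -0.0, -0.992], [0.001, -1.0, 0.0]]
force: [-0.2, -0.3, 0.3]
gripper_width: 0.0004
time: 14.37
ee_pos: [0.4609, 0.1458, 0.1522]
ee_rot: [[-0.992, 0.0, -0.129], [0.129, 0.0, -0.992], [-0.0, -1.0, -0.0]]
force: [0.0, 0.3, 0.4]
gripper_width: 0.0178
time: 14.78
ee_pos: [0.4608, 0.0207, 0.152]
ee_rot: [[-0.992, -0.0, -0.13], [0.13, 0.0, -0.992], [0.0, -1.0, -0.0]]
force: [0.7, 0.5, -0.6]
gripper_width: 0.0507
time: 15.2
ee_pos: [0.5078, -0.1047, 0.1519]
ee_rot: [[-0.992, 0.001, -0.13], [0.13, -0.0, -0.992], [-0.001, -1.0, 0.0]]
force: [0.6, -0.2, 0.3]
gripper_width: 0.0639
time: 15.53
ee_pos: [0.5048, -0.1151, 0.0957]
ee_rot: [[-0.991, -0.004, -0.13], [0.13, 0.001, -0.991], [0.004, -1.0, -0.001]]
force: [-0.2, 0.5, 1.1]
gripper_width: 0.064
```

View pics/side8.png

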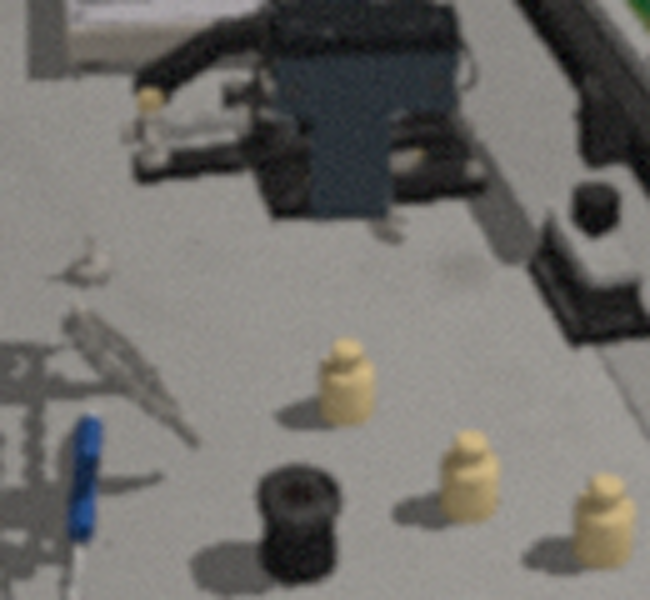

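View pics/top8.png

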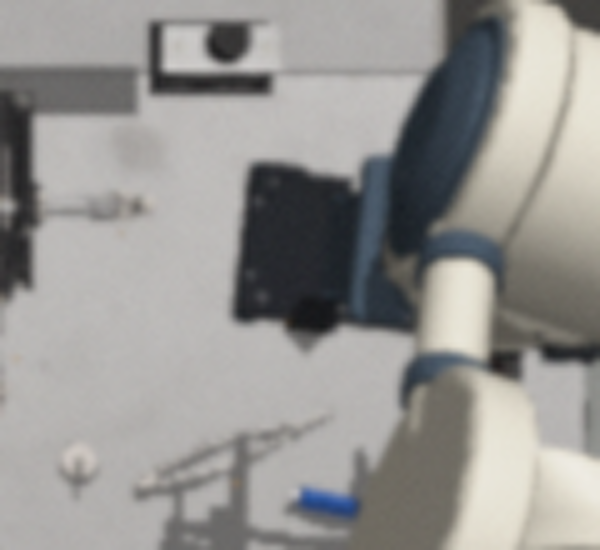

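```bash
python3 - <<'E'
from h import *
im,d=arm.read_camera("side");np.set_printoptions(precision=4,suppress=True)
print(arm.get_state()["ee_pos"])
for v in (244,248,251,279,282,285,288,291,294,296):
  print(v,[("%d/%d/%d"%tuple(1000*pt("side",u,v,d[v,u]))) for u in range(331,351,1 if v>270 else 2) if d[v,u]>0 and d[v,u]<1.02][:])
E
```

```text
[ 0.5069 -0.1154  0.0982]
244 []
248 []
251 []
279 []
282 []
285 []
288 []
291 []
294 []
296 []
```

```bash
python3 - <<'E'
from h import *
im,d=arm.read_camera("side")
for v in (244,248,251,279,282,285,288,291,294,296):
  print(v,[("%d/%d/%d"%tuple(1000*pt("side",u,v,d[v,u]))) for u in (range(330,350,2))])
E
```

```text
244 ['530/63/17', '483/-150/153', '486/-155/156', '491/-156/156', '495/-156/155', '499/-157/155', '504/-156/154', '508/-156/154', '512/-158/154', '517/-158/154']
248 ['527/51/13', '484/-147/141', '486/-154/145', '490/-158/147', '495/-154/144', '499/-159/146', '504/-155/143', '509/-154/142', '513/-156/143', '517/-157/143']
251 ['526/46/7', '484/-147/133', '486/-156/139', '491/-153/136', '496/-153/135', '500/-154/135', '503/-159/138', '508/-157/136', '513/-156/134', '562/-3/32']
279 ['499/-66/0', '504/-66/-2', '508/-69/0', '500/-120/36', '505/-121/37', '509/-124/38', '528/-71/-1', '532/-75/0', '538/-74/-1', '542/-76/0']
282 ['496/-79/0', '501/-80/0', '497/-113/24', '501/-117/25', '504/-126/31', '509/-126/31', '515/-119/25', '529/-87/0', '535/-86/-1', '539/-87/-1']
285 ['492/-93/1', '272/-1011/702', '495/-123/22', '499/-126/24', '504/-125/22', '509/-126/22', '512/-132/26', '527/-97/-1', '530/-102/1', '536/-100/0']
288 ['489/-106/2', '495/-102/-1', '495/-124/14', '499/-125/15', '503/-131/18', '508/-131/17', '513/-129/15', '523/-109/0', '528/-111/0', '533/-112/0']
291 ['488/-113/0', '493/-112/-2', '495/-122/4', '498/-132/11', '503/-130/9', '507/-133/10', '513/-130/7', '520/-121/0', '525/-120/-1', '530/-123/0']
294 ['485/-124/-1', '490/-125/-1', '494/-126/0', '498/-130/0', '503/-129/0', '507/-135/3', '512/-132/0', '517/-133/0', '521/-136/1', '527/-131/-3']
296 ['483/-131/-1', '488/-134/0', '492/-134/0', '498/-132/-2', '501/-137/0', '507/-136/-1', '511/-138/0', '516/-137/-2', '519/-142/0', '524/-142/0']
```

```bash
python3 -m pendant '-0.06 -0.16 0 0 0 0 0.4; 0 0 -1 0 0 0 0.4; 0 0 -1 0 0 0 0.4; 0 0 -1 0 0 0 0.4; 0 0 0 0 0 0 0.4'
python3 -m pendant '0 0 -1 0 0 0 0.4; 0 0 0 0 0 0 0.4; 0 0 0 0 0 0 0.4'
python3 - <<'E'
from h import *
im,d=arm.read_camera("side")
a=im[230:330,280:400,::-1]
cv2.imwrite("pics/side9.png",cv2.resize(a,None,fx=5,fy=5,interpolation=cv2.INTER_CUBIC))
E
```

```text
time: 16.15
ee_pos: [0.5029, -0.1191, 0.0195]
ee_rot: [[-0.992, -0.004, -0.13], [0.13, 0.001, -0.992], [0.004, -1.0, -0.001]]
force: [-1.4, 0.5, -0.2]
gripper_width: 0.0636
time: 16.4
ee_pos: [0.5046, -0.1196, -0.0021]
ee_rot: [[-0.992, -0.001, -0.13], [0.13, 0.0, -0.992], [0.001, -1.0, -0.0]]
force: [0.1, -0.2, 0.1]
gripper_width: 0.0638
```

View pics/side9.png

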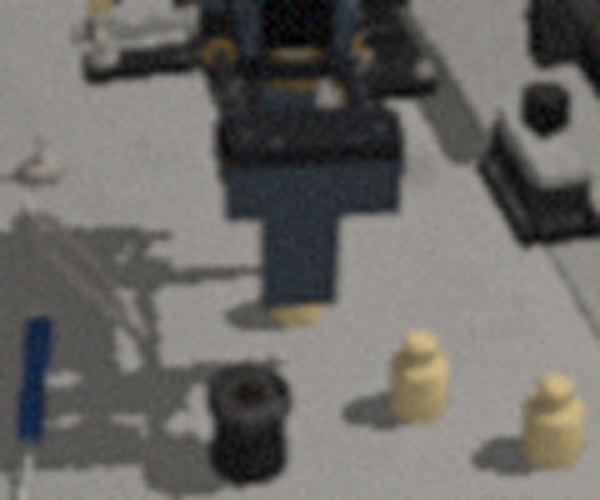

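```bash
python3 -m pendant '0 0 -0.6 0 0 0 0.4; 0 0 -0.3 0 0 0 0.4; 0 0 0 0 0 0 0.4; 0 0 0 0 0 0 0.4' 12
python3 -m pendant '0 0 0 0 0 0 -0.7; 0 0 0 0 0 0 -0.7; 0 0 0 0 0 0 -0.7; 0 0 0 0 0 0 -0.7; 0 0 0 0 0 0 -0.7'
python3 -m pendant '0 0 0 0 0 0 -0.7; 0 0 0 0 0 0 -0.7; 0 0 0 0 0 0 -0.7; 0 0 0 0 0 0 -0.7; 0 0 0 0 0 0 -0.7'
```

```text
time: 16.78
ee_pos: [0.5048, -0.1197, -0.0247]
ee_rot: [[-0.992, 0.0, -0.13], [0.13, -0.0, -0.992], [-0.0, -1.0, 0.0]]
force: [0.6, -0.3, -0.3]
gripper_width: 0.0641
time: 17.2
ee_pos: [0.5048, -0.1197, -0.0252]
ee_rot: [[-0.992, 0.0, -0.13], [0.13, -0.0, -0.992], [-0.0, -1.0, 0.0]]
force: [0.3, 0.6, 0.6]
gripper_width: 0.0335
time: 17.62
ee_pos: [0.5047, -0.1197, -0.0253]
ee_rot: [[-0.992, 0.0, -0.13], [0.13, -0.0, -0.992], [-0.0, -1.0, 0.0]]
force: [-0.2, -1.0, 1.8]
gripper_width: 0.0255
```

```bash
python3 -m pendant '0 0 0.3 0 0 0 -1; 0 0 0.7 0 0 0 -1; 0 0 1 0 0 0 -1; 0 0 1 0 0 0 -1; 0 0 1 0 0 0 -1' 12
python3 - <<'E'
from h import *
im,d=arm.read_camera("side")
a=im[200:330,280:400,::-1]
cv2.imwrite("pics/side10.png",cv2.resize(a,None,fx=4,fy=4,interpolation=cv2.INTER_CUBIC))
E
```

```text
time: 18.03
ee_pos: [0.5042, -0.1195, 0.076]
ee_rot: [[-0.992, -0.001, -0.13], [0.13, 0.0, -0.992], [0.001, -1.0, -0.0]]
force: [0.7, 0.1, -1.8]
gripper_width: 0.0253
```

View pics/side10.png

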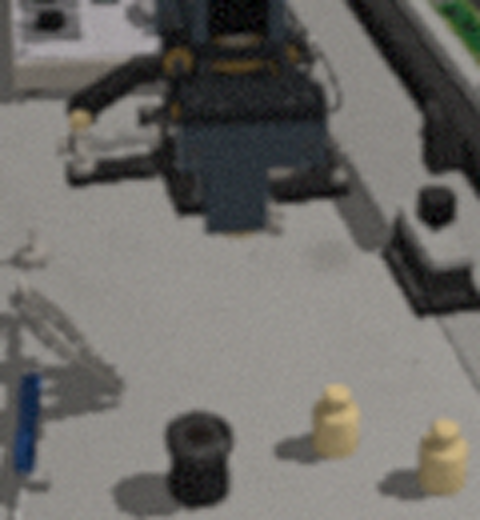

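```bash
python3 -m pendant '0 0.4 1 0 0 0 -1; 0 0.8 1 0 0 0 -1; 0 1 1 0 0 0 -1; 0 1 0 0 0 0 -1; 0 1 0 0 0 0 -1'
python3 -m pendant '0 1 0 0 0 0 -1; 0 1 0 0 0 0 -1; 0 1 0 0 0 0 -1; 0 1 0 0 0 0 -1; 0 1 0 0 0 0 -1'
python3 -m pendant '0 1 0 0 0 0 -1; 0 1 0 0 0 0 -1; 0.4 1 0 0 0 0 -1; 0.4 1 0 0 0 0 -1; 0.4 1 0 0 0 0 -1'
python3 -m pendant '0.4 1 0 0 0 0 -1; 0.4 0.5 0 0 0 0 -1; 0.2 0.2 0 0 0 0 -1; 0 0 0 0 0 0 -1; 0 0 0 0 0 0 -1'
```

```text
time: 18.5
ee_pos: [0.5053, -0.0138, 0.1514]
ee_rot: [[-0.991, 0.003, -0.13], [0.13, -0.0, -0.991], [-0.003, -1.0, -0.0]]
force: [-0.4, -0.7, -3.2]
gripper_width: 0.0256
time: 18.92
ee_pos: [0.5042, 0.1116, 0.1499]
ee_rot: [[-0.992, -0.0, -0.13], [0.13, 0.0, -0.992], [0.0, -1.0, -0.0]]
force: [0.4, -0.0, -0.7]
gripper_width: 0.0256
time: 19.33
ee_pos: [0.5345, 0.2367, 0.1499]
ee_rot: [[-0.992, -0.0, -0.13], [0.13, -0.0, -0.992], [0.0, -1.0, 0.0]]
force: [1.2, -0.2, -1.6]
gripper_width: 0.0255
time: 19.75
ee_pos: [0.5592, 0.2772, 0.1494]
ee_rot: [[-0.992, -0.001, -0.13], [0.13, -0.0, -0.992], [0.001, -1.0, 0.001]]
force: [0.5, 0.4, -2.1]
gripper_width: 0.0255
```

```bash
python3 -m pendant '0 0 -0.6 0 0 0 -1; 0 0 -1 0 0 0 -1; 0 0 -1 0 0 0 -1; 0 0 -0.8 0 0 0 -1; 0 0 -0.4 0 0 0 -1'
python3 -m pendant '0 0 -0.3 0 0 0 -1; 0 0 0 0 0 0 -1; 0 0 0 0 0 0 -1'
python3 - <<'E'
from h import *
im,d=arm.read_camera("side")
a=im[140:220,280:370,::-1]
cv2.imwrite("pics/side11.png",cv2.resize(a,None,fx=7,fy=7,interpolation=cv2.INTER_CUBIC))
im,d=arm.read_camera("top")
a=im[130:230,200:320,::-1]
cv2.imwrite("pics/top11.png",cv2.resize(a,None,fx=5,fy=5,interpolation=cv2.INTER_CUBIC))
E
```

```text
time: 20.17
ee_pos: [0.5578, 0.2761, 0.0525]
ee_rot: [[-0.991, -0.003, -0.131], [0.131, -0.001, -0.991], [0.003, -1.0, 0.002]]
force: [-0.7, -0.0, -2.0]
gripper_width: 0.0255
time: 20.42
ee_pos: [0.56, 0.2776, 0.0478]
ee_rot: [[-0.991, 0.001, -0.13], [0.13, 0.0, -0.991], [-0.001, -1.0, -0.0]]
force: [-0.5, -0.2, -1.1]
gripper_width: 0.0253
```

View pics/side11.png

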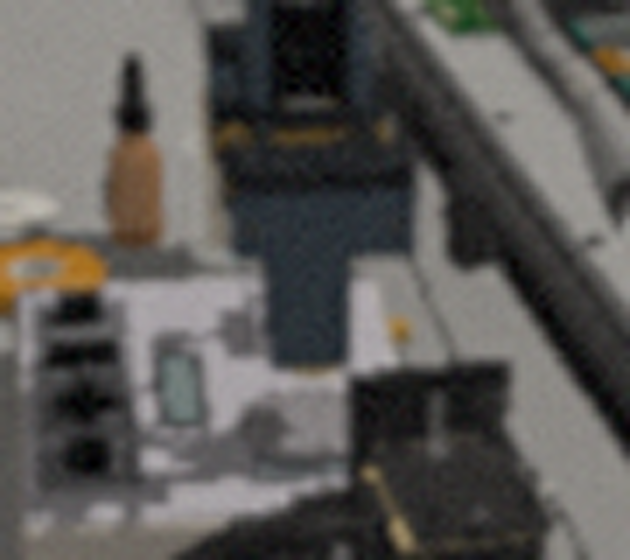

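View pics/top11.png

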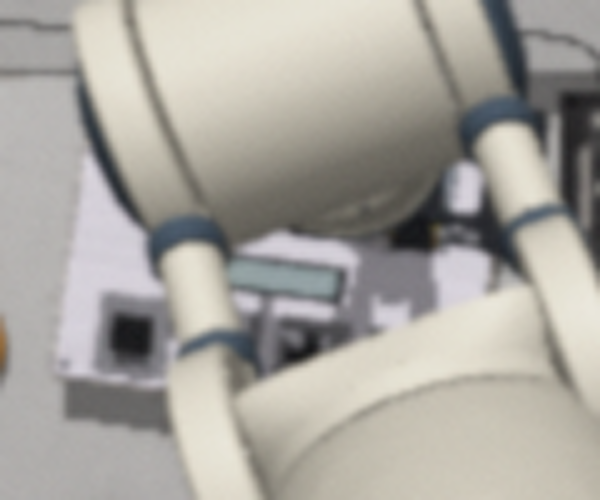

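```bash
python3 -m pendant '0 0 -0.4 0 0 0 -1; 0 0 -0.4 0 0 0 -1; 0 0 0 0 0 0 -1; 0 0 0 0 0 0 -1'
python3 -m pendant '0 0 -0.08 0 0 0 -1; 0 0 0 0 0 0 -1'
python3 -m pendant '0 0 -0.08 0 0 0 -1; 0 0 0 0 0 0 -1'
python3 -m pendant '0 0 -0.08 0 0 0 -1; 0 0 0 0 0 0 -1'
```

```text
time: 20.85
ee_pos: [0.559, 0.2776, 0.0262]
ee_rot: [[-0.992, -0.002, -0.13], [0.13, -0.001, -0.992], [0.002, -1.0, 0.001]]
force: [-0.1, 0.0, -1.2]
gripper_width: 0.0255
time: 21.02
ee_pos: [0.5597, 0.2779, 0.025]
ee_rot: [[-0.992, -0.0, -0.13], [0.13, -0.0, -0.992], [0.0, -1.0, 0.0]]
force: [0.3, 0.2, -1.9]
gripper_width: 0.0256
time: 21.18
ee_pos: [0.5597, 0.2778, 0.023]
ee_rot: [[-0.992, 0.0, -0.13], [0.13, 0.0, -0.992], [-0.0, -1.0, -0.0]]
force: [0.2, -0.4, -1.8]
gripper_width: 0.0257
time: 21.35
ee_pos: [0.5596, 0.2778, 0.0209]
ee_rot: [[-0.992, -0.0, -0.13], [0.13, -0.0, -0.992], [0.0, -1.0, 0.0]]
force: [0.0, -0.3, -1.6]
gripper_width: 0.0254
```

```bash
python3 -m pendant '0 0 -0.04 0 0 0 -1; 0 0 0 0 0 0 -1'
python3 -m pendant '0 0 -0.04 0 0 0 -1; 0 0 0 0 0 0 -1'
```

```text
time: 21.52
ee_pos: [0.5597, 0.2778, 0.02]
ee_rot: [[-0.992, -0.0, -0.13], [0.13, -0.0, -0.992], [0.0, -1.0, 0.0]]
force: [-0.4, 0.8, -0.9]
gripper_width: 0.0255
time: 21.68
ee_pos: [0.5598, 0.2779, 0.0195]
ee_rot: [[-0.992, 0.0, -0.13], [0.13, 0.0, -0.992], [-0.0, -1.0, -0.0]]
force: [-1.1, -1.2, 4.8]
gripper_width: 0.0253
```

```bash
python3 -m pendant '0 0 0 0 0 0 -0.3; 0 0 0 0 0 0 -0.2; 0 0 0 0 0 0 -0.1; 0 0 0 0 0 0 0.1; 0 0 0 0 0 0 0.2'
python3 -m pendant '0 0 0 0 0 0 0.2; 0 0 0 0 0 0 0.2; 0 0 0.3 0 0 0 0.2; 0 0 0.5 0 0 0 0.2; 0 0 0.8 0 0 0 0.2'
python3 -m pendant '0 0 1 0 0 0 0.2; 0 0 1 0 0 0 0.2; 0 0 1 0 0 0 0.2; 0 0 0.8 0 0 0 -1; 0 0 0 0 0 0 -1'
python3 - <<'E'
from h import *
im,d=arm.read_camera("side")
a=im[140:220,280:370,::-1]
cv2.imwrite("pics/side12.png",cv2.resize(a,None,fx=7,fy=7,interpolation=cv2.INTER_CUBIC))
E
```

```text
time: 22.1
ee_pos: [0.5597, 0.2779, 0.0191]
ee_rot: [[-0.992, -0.0, -0.13], [0.13, 0.0, -0.992], [0.0, -1.0, -0.0]]
force: [-0.2, 0.2, -0.3]
gripper_width: 0.0516
time: 22.52
ee_pos: [0.5587, 0.2774, 0.0586]
ee_rot: [[-0.992, -0.003, -0.13], [0.13, -0.001, -0.992], [0.002, -1.0, 0.001]]
force: [-0.3, -0.1, -0.5]
gripper_width: 0.0544
time: 22.93
ee_pos: [0.5618, 0.2787, 0.1591]
ee_rot: [[-0.992, 0.006, -0.13], [0.13, 0.002, -0.992], [-0.006, -1.0, -0.003]]
force: [0.8, 0.3, 0.2]
gripper_width: 0.0441
```

View pics/side12.png

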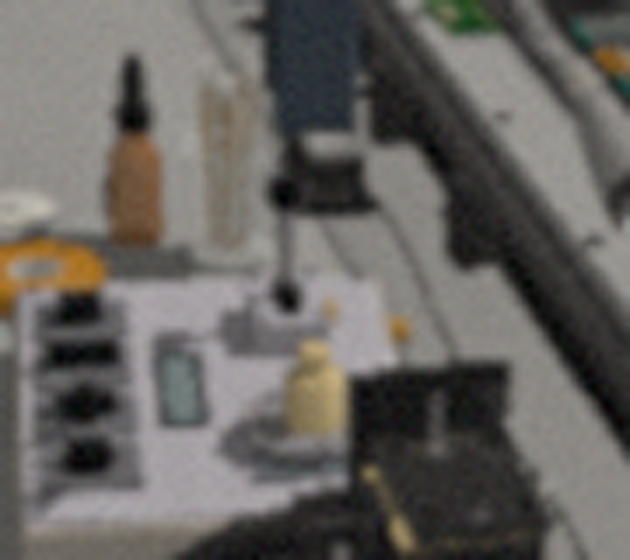

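```bash
python3 - <<'E'
from h import *
im,d=arm.read_camera("side")
h=cv2.cvtColor(im,cv2.COLOR_RGB2HSV)[140:220,280:370];h=cv2.resize(h,None,fx=4,fy=4,interpolation=cv2.INTER_CUBIC)
m=((h[...,0]>15)&(h[...,0]<35)&(h[...,1]>70)&(h[...,2]>100)).astype(np.uint8)
n,l,st,ce=cv2.connectedComponentsWithStats(m)
for i in range(1,n):
  if st[i,4]>800:print((ce[i]+.5)/4-.5+[280,140],st[i]/4+[280,140,0,0,0])
for z in(.045,.064,.083):print(z,proj("side",[.5597,.2778,z]),proj("side",[.559,.2775,z]))
for v in(190,193,196,199,201): print(v,[("%d/%d/%d"%tuple(1000*pt("side",u,v,d[v,u]))) for u in range(320,332)])
im,d=arm.read_camera("top")
cv2.imwrite("pics/top12.png",cv2.resize(im[130:230,200:320,::-1],None,fx=5,fy=5,interpolation=cv2.INTER_CUBIC))
E
```

```text
[286.8700318  177.66434817] [280.   174.    15.75  10.5  314.5 ]
[324.80579848 195.76245247] [320.75 189.     9.    12.75 328.75]
0.045 [323.25373697 199.77011863] [323.05429999 199.83508495]
0.064 [323.22897708 194.24511028] [323.02838215 194.30898312]
0.083 [323.20392973 188.65595585] [323.00216332 188.71870535]
190 ['568/365/36', '572/370/34', '554/272/81', '557/269/82', '560/269/82', '564/273/79', '566/270/80', '591/364/35', '594/363/35', '597/360/36', '601/362/34', '605/364/33']
193 ['548/273/71', '553/279/68', '556/279/68', '558/274/69', '560/271/70', '564/274/69', '567/272/70', '569/270/70', '572/267/71', '548/153/127', '550/148/129', '553/148/129']
196 ['548/271/62', '550/270/62', '553/267/63', '556/266/63', '559/265/64', '562/263/64', '565/263/64', '569/267/62', '572/268/61', '548/153/118', '550/150/119', '552/147/120']
199 ['548/272/51', '551/271/51', '554/270/51', '555/263/55', '558/262/55', '562/263/54', '567/272/49', '569/268/51', '574/277/46', '548/152/109', '549/146/112', '553/148/110']
201 ['549/277/41', '551/275/42', '553/266/47', '555/264/47', '559/266/46', '561/263/47', '564/260/48', '568/266/45', '571/264/45', '548/155/101', '550/150/104', '552/143/106']
```

View pics/top12.png

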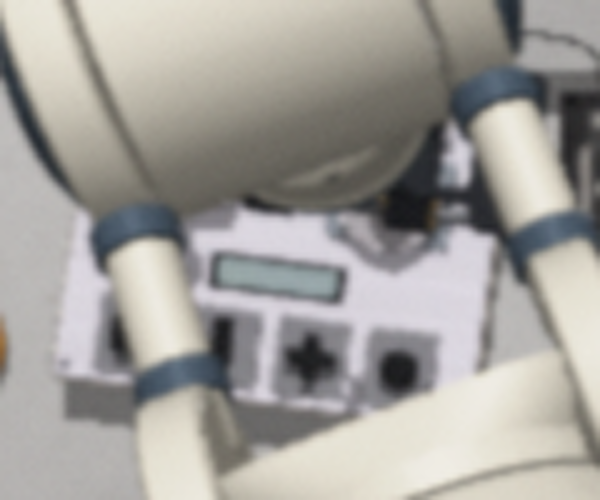

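```bash
python3 -m pendant '-0.6 1 0 0 0 0 -1; -0.6 1 0 0 0 0 -1; -0.6 1 0 0 0 0 -1; -0.6 1 0 0 0 0 -1; -0.6 1 0 0 0 0 -1'
python3 -m pendant '-0.2 1 0 0 0 0 -1; 0 0 -1 0 0 0 -1; 0 0 -1 0 0 0 -1; 0 0 -1 0 0 0 -1; 0 0 0 0 0 0 -1'
python3 - <<'E'
from h import *
im,d=arm.read_camera("top")
cv2.imwrite("pics/top13.png",cv2.resize(im[130:230,200:320,::-1],None,fx=5,fy=5,interpolation=cv2.INTER_CUBIC))
im,d=arm.read_camera("side")
cv2.imwrite("pics/side13.png",cv2.resize(im[130:220,270:370,::-1],None,fx=6,fy=6,interpolation=cv2.INTER_CUBIC))
print(arm.get_state()["ee_pos"])
E
```

```text
time: 23.5
ee_pos: [0.4832, 0.4034, 0.1529]
ee_rot: [[-0.992, -0.002, -0.13], [0.13, -0.001, -0.992], [0.002, -1.0, 0.001]]
force: [0.5, 0.9, 0.6]
gripper_width: 0.001
time: 23.92
ee_pos: [0.4765, 0.4257, 0.0735]
ee_rot: [[-0.992, -0.007, -0.129], [0.13, -0.005, -0.992], [0.006, -1.0, 0.006]]
force: [-1.2, -0.6, -2.3]
gripper_width: 0.0004
[0.47894419 0.42726196 0.07827952]
```

View pics/top13.png

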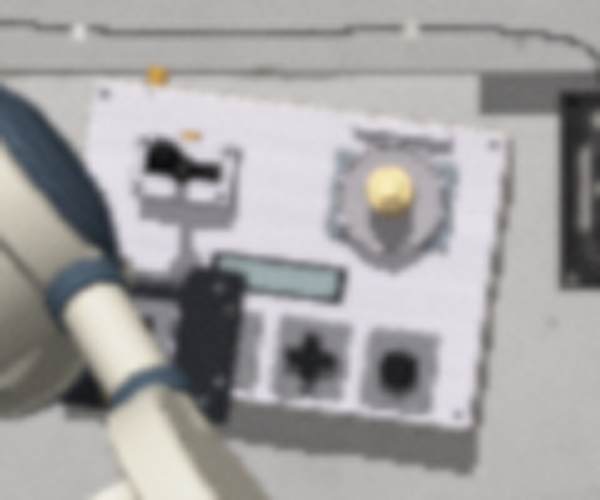

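View pics/side13.png

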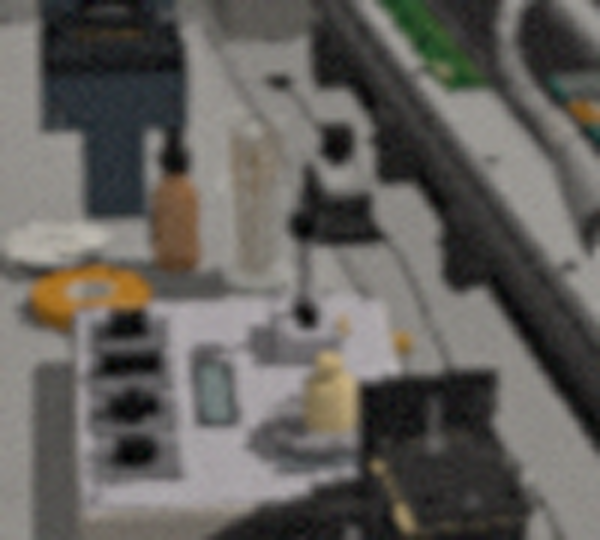

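```bash
python3 - <<'E'
from h import *
np.set_printoptions(precision=4,suppress=True)
im=cv2.imread("pics/top13.png");h=cv2.cvtColor(im,cv2.COLOR_BGR2HSV)
m=((h[...,0]>15)&(h[...,0]<35)&(h[...,1]>60)&(h[...,2]>120)).astype(np.uint8);m[:,:300]=0
n,l,st,ce=cv2.connectedComponentsWithStats(m)
for i in range(1,n):
  if st[i,4]>300:
    p=(ce[i]+.5)/5-.5+[200,130];print(p,st[i],onz("top",*p,.069))
t=cv2.imread("pics/top0.png")
# keys now vs measured round key from this image at z .048
g=cv2.cvtColor(im,cv2.COLOR_BGR2GRAY)
m=(g<75).astype(np.uint8);n,l,st,ce=cv2.connectedComponentsWithStats(m)
for i in range(1,n):
  if st[i,4]>300:
    p=(ce[i]+.5)/5-.5+[200,130];print(p,st[i],onz("top",*p,.048))
E
```

```text
[277.4978 167.9359] [ 368  169   44   45 1561] [0.5614 0.2768 0.069 ]
[315.409  167.0453] [ 559   91   41  196 5285] [0.5665 0.1688 0.048 ]
[229.2417 184.1885] [    0    93   245   331 14445] [0.5169 0.4175 0.048 ]
[234.7633 162.3648] [ 148  143   69   39 1396] [0.5802 0.4022 0.048 ]
[210.5535 191.5   ] [ 46 293  18  40 396] [0.4958 0.4709 0.048 ]
[261.5865 201.6306] [ 287  336   48   49 1348] [0.4664 0.3241 0.048 ]
[279.2266 204.0185] [ 381  353   36   40 1179] [0.4594 0.2733 0.048 ]
[216.6394 208.2577] [  59  369   53   41 1227] [0.4475 0.4529 0.048 ]
```

```bash
python3 -m pendant '0 0 -1 0 0 0 -1; 0 0 -0.8 0 0 0 -1; 0 0 -0.4 0 0 0 -1; 0 0 0 0 0 0 -1; 0 0 0 0 0 0 -1'
python3 -m pendant '0 0 -0.15 0 0 0 -1; 0 0 0 0 0 0 -1'
```

```text
time: 24.43
ee_pos: [0.4802, 0.4281, 0.0251]
ee_rot: [[-0.992, 0.001, -0.13], [0.13, 0.0, -0.992], [-0.0, -1.0, -0.0]]
force: [0.1, -0.0, 0.5]
gripper_width: 0.0002
time: 24.6
ee_pos: [0.4802, 0.4282, 0.0213]
ee_rot: [[-0.992, 0.001, -0.13], [0.13, 0.001, -0.992], [-0.001, -1.0, -0.001]]
force: [-1.0, -0.2, 0.2]
gripper_width: 0.0004
```

```bash
python3 -m pendant '0 0 -0.15 0 0 0 -1; 0 0 -0.15 0 0 0 -1; 0 0 0 0 0 0 -1'
python3 -m pendant '0 0 -0.1 0 0 0 -1; 0 0 0 0 0 0 -1'
python3 -m pendant '0 0 -0.08 0 0 0 -1; 0 0 0 0 0 0 -1'
```

```text
time: 24.85
ee_pos: [0.4798, 0.4279, 0.0126]
ee_rot: [[-0.992, 0.0, -0.13], [0.13, 0.0, -0.992], [-0.0, -1.0, -0.0]]
force: [0.5, 0.5, 2.4]
gripper_width: 0.0007
time: 25.02
ee_pos: [0.4799, 0.428, 0.0102]
ee_rot: [[-0.992, 0.0, -0.13], [0.13, 0.0, -0.992], [-0.0, -1.0, -0.0]]
force: [0.6, 1.0, 2.6]
gripper_width: 0.0006
time: 25.18
ee_pos: [0.4799, 0.428, 0.0089]
ee_rot: [[-0.992, 0.0, -0.13], [0.13, 0.0, -0.992], [-0.0, -1.0, -0.0]]
force: [-1.2, -2.1, 9.2]
gripper_width: 0.0004
```

```bash
python3 -m pendant '0 0 -0.03 0 0 0 -1; 0 0 0 0 0 0 -1; 0 0 0.5 0 0 0 -1; 0 0 0.8 0 0 0 -1; 0 0 0.6 0 0 0 -1'
python3 -m pendant '-0.12 -0.8 0 0 0 0 -1; -0.12 -0.8 0 0 0 0 -1; 0 -0.5 0 0 0 0 -1; 0 0 -0.6 0 0 0 -1; 0 0 0 0 0 0 -1'
```

```text
time: 25.6
ee_pos: [0.4795, 0.4277, 0.0561]
ee_rot: [[-0.992, -0.0, -0.13], [0.13, -0.0, -0.992], [0.0, -1.0, 0.0]]
force: [0.5, -0.1, 0.9]
gripper_width: 0.0003
time: 26.02
ee_pos: [0.4729, 0.374, 0.0386]
ee_rot: [[-0.991, -0.002, -0.131], [0.131, -0.001, -0.991], [0.002, -1.0, 0.002]]
force: [-0.9, -0.5, 0.7]
gripper_width: 0.0004
```

```bash
python3 -m pendant '0 0.05 -0.5 0 0 0 -1; 0 0 -0.3 0 0 0 -1; 0 0 0 0 0 0 -1'
python3 -m pendant '0 0 -0.15 0 0 0 -1; 0 0 -0.1 0 0 0 -1; 0 0 0 0 0 0 -1'
```

```text
time: 26.27
ee_pos: [0.4728, 0.3764, 0.0183]
ee_rot: [[-0.992, -0.002, -0.129], [0.129, -0.001, -0.992], [0.002, -1.0, 0.002]]
force: [-1.2, -0.0, -1.0]
gripper_width: 0.0005
time: 26.52
ee_pos: [0.4737, 0.3769, 0.0136]
ee_rot: [[-0.992, -0.0, -0.13], [0.13, 0.0, -0.992], [0.0, -1.0, -0.0]]
force: [-0.4, 0.8, 1.8]
gripper_width: 0.0003
```

```bash
python3 -m pendant '0 0 -0.12 0 0 0 -1; 0 0 0 0 0 0 -1'
python3 -m pendant '0 0 -0.09 0 0 0 -1; 0 0 0 0 0 0 -1'
```

```text
time: 26.68
ee_pos: [0.4739, 0.3768, 0.0108]
ee_rot: [[-0.992, 0.0, -0.13], [0.13, 0.0, -0.992], [-0.0, -1.0, -0.0]]
force: [-0.2, 1.6, 2.7]
gripper_width: 0.0001
time: 26.85
ee_pos: [0.4739, 0.3768, 0.0089]
ee_rot: [[-0.992, 0.001, -0.13], [0.13, 0.0, -0.992], [-0.0, -1.0, -0.001]]
force: [-0.8, 1.2, 7.5]
gripper_width: 0.0005
```

Bottomed; a small extra hold, then lift straight up and clear of everything to the left/back.

```bash
python3 -m pendant '0 0 -0.03 0 0 0 -1; 0 0 0 0 0 0 -1; 0 0 0.5 0 0 0 -1; 0 0 1 0 0 0 -1; 0 0 1 0 0 0 -1'
python3 -m pendant '0 0 1 0 0 0 -1; 0 0 1 0 0 0 -1; 0 1 0 0 0 0 -1; 0 1 0 0 0 0 -1; 0 1 0 0 0 0 -1'
python3 -m pendant '0 0 0 0 0 0 -1; 0 0 0 0 0 0 -1'
python3 - <<'E'
from h import *
im,d=arm.read_camera("top")
cv2.imwrite("pics/top14.png",cv2.resize(im[130:250,150:480,::-1],None,fx=2.4,fy=2.4,interpolation=cv2.INTER_CUBIC))
im,d=arm.read_camera("side")
cv2.imwrite("pics/side14.png",cv2.resize(im[130:220,270:370,::-1],None,fx=6,fy=6,interpolation=cv2.INTER_CUBIC))
print(arm.get_state()["ee_pos"],arm.get_state()["force"])
E
```

```text
time: 27.27
ee_pos: [0.473, 0.376, 0.0704]
ee_rot: [[-0.992, -0.002, -0.13], [0.13, -0.001, -0.992], [0.002, -1.0, 0.001]]
force: [0.9, 0.7, -0.1]
gripper_width: 0.0008
time: 27.68
ee_pos: [0.474, 0.4523, 0.121]
ee_rot: [[-0.991, 0.001, -0.131], [0.131, 0.0, -0.991], [-0.001, -1.0, -0.001]]
force: [1.2, 0.0, -0.0]
gripper_width: 0.0002
time: 27.85
ee_pos: [0.4734, 0.4523, 0.12]
ee_rot: [[-0.992, -0.0, -0.128], [0.128, -0.0, -0.992], [0.0, -1.0, 0.0]]
force: [-0.7, -0.7, 0.4]
gripper_width: 0.0005
[0.47344994 0.45086639 0.12000881] [ 0.66820365  0.02365046 -0.12128098]
```

View pics/top14.png

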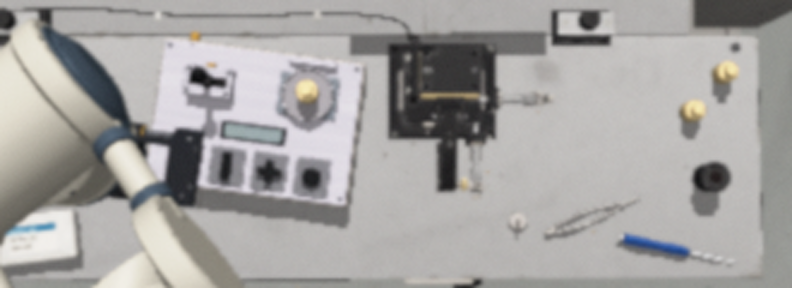

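View pics/side14.png

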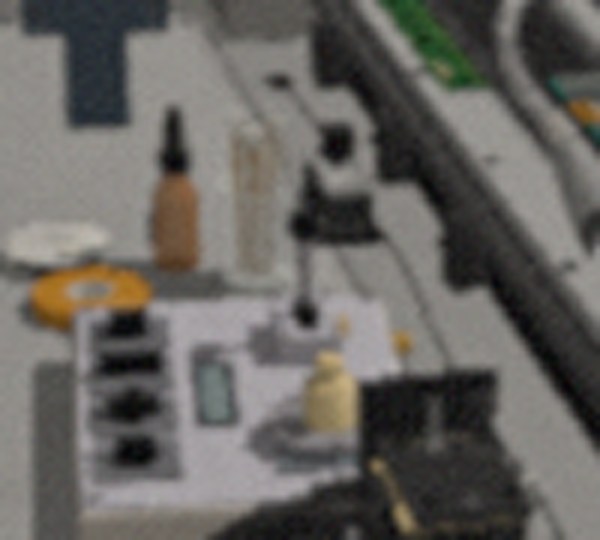

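```bash
python3 -c "
from station import arm
print(arm.hand_in())"
```

```text
the job is handed in; nothing more can be done
None
```

I ran the whole calibration sequence in order and handed it in at about 28 s of robot time; the hand-in gave no verdict.

1. **Air lever:** I pushed it right, towards the pan, onto its stop. The force reached 5–6 N, against 3.6 N needed, and I held it there for more than 1 s. The side view afterwards showed the lever upright.
2. **Round key:** Pressed until it bottomed (35 N) and released, with the pan still empty.
3. **Gauge weight:** I took the leftmost of the three look-alikes, at top-view pixel (412, 188), and set it down gently and let go. The top view then put it at (0.561, 0.277) m, about 2.5 mm from the pan centre I had measured, and the side view showed it upright.
4. **Square key, then bar key:** Each bottomed (9 N and 7.5 N) and was released before the next step.

The last pictures show the weight standing on the pan, the lever and the keys in view up, and the gripper clear of everything. The loupe, thumb screw and dropper bottle look unmoved, though I checked these only by eye. In the last top view the square key is hidden by the gripper; the side view shows all four keys.

**Disagreements:**
- **Fingertip height:** The fingers really end about 33 mm above the TCP the robot reports. Because of this, my first try at the lever passed above the ball without touching it. I measured the offset in the side camera's depth image, contact with the round key confirmed it, and I corrected for it after that.
- **Side view of the weight:** It put the weight a few millimetres from the top-view position, still well within the 14 mm limit.

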